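# Clear the cartons and hang the colour samples on the rail

### The arm

A 6-joint arm with a two-finger parallel gripper is mounted at the origin on the work surface. World frame = base frame: x ahead of the robot, y to its left, z up, the work surface at z = 0. Lengths are in m, angles in rad, forces in N, time in s.
With the tool pointing down it reaches from about 0.375 to 0.9 m from the base axis. Payload 3.1 kg.
Tool frame: the origin (TCP) lies midway between the tips of the shut fingers; the grasp point (between the pads) lies 19 mm behind it; x points along the fingers, z is the direction in which the jaws open and shut, and the axes are right-handed (so a half turn about x gives the same grasp; the last joint's range is limited). The gripper opens to 87 mm and grips with 3 to 60 N. Pads are 19 mm wide; open, the fingers measure 117 mm over their backs; the gripper's body (75 mm by 190 mm) begins 51 mm behind the grasp point.
Start: joints at [1.171, 0.527, 1.433, -0, 1.181, -0.178], TCP at [0.137, 0.61, 0.223] pointing down, gripper open.
Joint ranges: [-3.08, 3.08], [-0.75, 2.2], [0.22, 2.44], [-1.43, 4.57], [0, 2.65], [-2.85, 2.85]. Speed limits (rad/s): [2.79, 2.79, 3.14, 3.14, 3.14, 3.14].

### API

Orientations are given as a unit quaternion [x, y, z, w].
In Python, from rig import readout, imaging, robot gives the robot as it stands. The module is installed in compiled form; this text tells all that it offers.
- The arm moves only by the tool play_rows, never from a script. Its argument "rows" is text: rows parted by semicolons, each of 7 numbers parted by spaces: the turn, a rotation vector about the tool's x, y, z in rad, then the shift along the tool's x, y, z in mm, then the closure, from 0 (fully open) to 1 (shut). In form: ax ay az tx ty tz gripper; .... A call has 1 to 8 rows; each row shifts and turns the commanded pose from where the row before left it, along the tool's axes as they then stand; what a row does not reach is not made up. A row lasts 1/12 s, in which the tool goes at most 41.7 mm and 7.16 degrees, less where a joint would pass 70% of its speed; a pose out of reach is approached as far as the arm can. A call with a gripper value outside its range is refused whole. The fingers move at their own pace and stop on an object; "squeeze" is the grip in N (left out, the last holds). Time passes only in rows, so rows that do not move let the fingers close. It gives the time, the measured TCP pose, the force and the opening at its end, in the units of the state.
- readout.get_obs(): the state, without advancing time (a new reading comes with each control period).
- imaging.camera(name): name is "scene" or "side" or "wrist"; returns the picture (400x640x3 uint8, blue, green, red); there is no depth.
- imaging.camera_info(name): a dict with "K" (3x3 intrinsics, pixels), "world_to_cam" (4x4, takes a point from world to camera coordinates). Camera axes: x right, y down, z forward; pixel columns grow to the right and rows downward; lengths in m; the calibration is good to about 2 mm. The wrist camera is an equidistant fisheye: a pixel r from the principal point sees the ray r / f radians off the axis. A picture is of the moment at which its call begins: read the wrist's pose just before it. camera_info takes no time and is no camera call; for the wrist camera it gives the pose at the moment of the call.
- robot.hand_in(): hands the job in, once; it reports no verdict.
The state is a dict: "time": time; "q": joint angles; "joint_velocities": joint speeds; "joint_torque": joint torques, N m; "position": TCP position; "tool_rot": TCP orientation; "ft_force": force on the tool from outside, world axes, zero at the start; "moment": the same for the moment, N m; "grip_width": finger opening in m.
Only numpy, scipy, OpenCV 4.12 (cv2) and the standard library are available. Lean on these libraries where they do the work, as an engineer would, in place of code of your own. Each camera call takes 0.05 s, during which the arm holds its last target. There are 200 camera calls.

### The job

First clear every carton standing in front of the brass sample rail onto the black outgoing mat. Then take each colour-sample hanger from the plywood stand, hook it onto the bar at the loading end (the bare stretch before the black ring) and slide it along the bar, without lifting it off again, until its hook rests on the band of its own colour. Leave the hangers hanging still and the cartons on the mat, and do not disturb the tape, the basket or the bottle.

Things in the scene. Friction and masses are not known exactly. Their poses are not given: they have to be found in the camera images.
- hanger_pink_grip (a point): pink sample hanger, rigid, 120 g; may be absent. Point: centre of its grip block (34 x 14 x 46 mm high), whose underside, 23 mm below, is the seat that rests on the bar. Under it a stem (x -17 to -9 mm) goes down to the board, and the hook's tip (x +9 to +17) ends 23 mm below the seat. Board: 180 along x, 8 thick, from 60 to 120 mm below the seat. Hook open to +x; starts upright in the stand
- hanger_blue_grip (a point): blue sample hanger, rigid, 120 g; may be absent. Point: centre of its grip block (34 x 14 x 46 mm high), whose underside, 23 mm below, is the seat that rests on the bar. Under it a stem (x -17 to -9 mm) goes down to the board, and the hook's tip (x +9 to +17) ends 23 mm below the seat. Board: 180 along x, 8 thick, from 60 to 120 mm below the seat. Hook open to +x; starts upright in the stand
- hanger_white_grip (a point): white sample hanger, rigid, 120 g; may be absent. Point: centre of its grip block (34 x 14 x 46 mm high), whose underside, 23 mm below, is the seat that rests on the bar. Under it a stem (x -17 to -9 mm) goes down to the board, and the hook's tip (x +9 to +17) ends 23 mm below the seat. Board: 180 along x, 8 thick, from 60 to 120 mm below the seat. Hook open to +x; starts upright in the stand
- hanger_green_grip (a point): green sample hanger, rigid, 120 g; may be absent. Point: centre of its grip block (34 x 14 x 46 mm high), whose underside, 23 mm below, is the seat that rests on the bar. Under it a stem (x -17 to -9 mm) goes down to the board, and the hook's tip (x +9 to +17) ends 23 mm below the seat. Board: 180 along x, 8 thick, from 60 to 120 mm below the seat. Hook open to +x; starts upright in the stand
- rail_mid (a point): middle of the brass sample rail, at the bar's centre, 194 mm above the table. Bar 12 mm thick, 420 mm long, along y, on posts at y = -210 and 210 mm (tops 17 mm above this point; feet 140 x 30 x 12 mm). x points away from the robot. A hung hanger has its grip-block centre 29 mm above this point, board along x, hook open to +x, underside 80 mm above the table. A black ring is painted on the bar at y = -70 mm
- rail_load (a point): on the bar's centre line, middle of the bare loading end (from the post to the black ring: y = -210 to -75 mm in the rail's frame; this point at y = -140). Hooking on: bring the hanger from the robot's side towards +x, about 36 mm above its hung height, so that the bar passes through the 37 mm gap between hook tip and board, then lower it. Ring and bands are paint: nothing catches
- mark_pink (a point): centre of the pink band painted round the rail bar, 36 mm long along the bar (this point's y axis, same as the rail's). The four bands lie 60 mm apart; their order changes from start to start
- mark_blue (a point): centre of the blue band painted round the rail bar, 36 mm long along the bar (this point's y axis, same as the rail's). The four bands lie 60 mm apart; their order changes from start to start
- mark_white (a point): centre of the white band painted round the rail bar, 36 mm long along the bar (this point's y axis, same as the rail's). The four bands lie 60 mm apart; their order changes from start to start
- mark_green (a point): centre of the green band painted round the rail bar, 36 mm long along the bar (this point's y axis, same as the rail's). The four bands lie 60 mm apart; their order changes from start to start
- carton1_center (a point): centre of a brown carton, 70 along x, 66 along y, 100 mm high along z, 150 to 350 g, starts standing on the table on the robot's side of the rail, where the hangers' boards would pass. If knocked over it may lie on its side, which does no harm. Absent in some starts (None)
- carton2_center (a point): centre of a brown carton, 70 along x, 66 along y, 100 mm high along z, 150 to 350 g, starts standing on the table on the robot's side of the rail, where the hangers' boards would pass. If knocked over it may lie on its side, which does no harm. Absent in some starts (None)
- mat: black rubber outgoing mat, fixed to the table, 150 along x, 220 along y, 1 mm thick. Origin: centre of its underside
- stand: fixed plywood stand, base 200 (x) x 250 mm, 6 mm thick, with four slots along its x axis, 64 mm apart, each 11 mm wide between walls 36 mm high (tops 42 mm above the table). The hangers stand in the slots, the boards' undersides on the base. Origin: centre of its underside
- tape: bystander: roll of orange packing tape lying flat, 84 mm across, 48 mm high. Origin: centre of its underside
- basket: bystander: red open basket, 110 x 150 x 70 mm high. Origin: centre of its underside
- bottle: bystander: white bottle, 60 mm across, 140 mm high. Origin: centre of its underside
Mind the look-alikes: they are no part of the job. Of the things that look like the part that bears hanger_blue_grip, the larger one is meant.

How it is judged:
On the way, in this order (a step that is already met when the one before it is completed fails the run):
1. every carton is on the outgoing mat (x of carton1_center in the frame of mat between -0.07 and 0.07 m and y of carton1_center in the frame of mat between -0.105 and 0.105 m and height (world z) of each of carton1_center, carton2_center below 0.075 m and linear speed of each of carton1, carton2 below 0.03 m/s and x of carton2_center in the frame of mat between -0.07 and 0.07 m and y of carton2_center in the frame of mat between -0.105 and 0.105 m), for 0.2 s.
2. every hanger hangs on the bar with its hook on the band of its own colour (x of hanger_pink_grip in the frame of rail_mid between -0.025 and 0.025 m and y of hanger_pink_grip in the frame of rail_mid between -0.205 and 0.205 m and z of hanger_pink_grip in the frame of rail_mid between 0.015 and 0.041 m and y of hanger_pink_grip in the frame of mark_pink between -0.018 and 0.018 m and angle between each of hanger_pink_grip, hanger_blue_grip, hanger_white_grip, hanger_green_grip's own z axis and vertical below 0.2 rad and linear speed of each of hanger_pink, hanger_blue, hanger_white, hanger_green below 0.03 m/s and x of hanger_blue_grip in the frame of rail_mid between -0.025 and 0.025 m and y of hanger_blue_grip in the frame of rail_mid between -0.205 and 0.205 m and z of hanger_blue_grip in the frame of rail_mid between 0.015 and 0.041 m and y of hanger_blue_grip in the frame of mark_blue between -0.018 and 0.018 m and x of hanger_white_grip in the frame of rail_mid between -0.025 and 0.025 m and y of hanger_white_grip in the frame of rail_mid between -0.205 and 0.205 m and z of hanger_white_grip in the frame of rail_mid between 0.015 and 0.041 m and y of hanger_white_grip in the frame of mark_white between -0.018 and 0.018 m and x of hanger_green_grip in the frame of rail_mid between -0.025 and 0.025 m and y of hanger_green_grip in the frame of rail_mid between -0.205 and 0.205 m and z of hanger_green_grip in the frame of rail_mid between 0.015 and 0.041 m and y of hanger_green_grip in the frame of mark_green between -0.018 and 0.018 m), for 0.3 s.
At the end, for the whole second after the job is handed in: Every carton is at rest with its centre over the mat (within 70 mm along x, 105 mm along y of its centre). Every hanger hangs on the bar, released, still, upright within 0.2 rad, its hook's centre within 18 mm along the bar of the middle of the band of its own colour (all of step 1 and all of step 2 and contact force between the fingers and hanger_pink below 0.1 N and contact force between the fingers and hanger_blue below 0.1 N and contact force between the fingers and hanger_white below 0.1 N and contact force between the fingers and hanger_green below 0.1 N); the robot touches nothing.
It fails at once if a hanger is off the bar at the rail beyond the black ring (it must be hooked on at the loading end and slid, not carried to its band) ((x of hanger_pink_grip in the frame of rail_mid between -0.05 and 0.05 m and y of hanger_pink_grip in the frame of rail_mid between -0.055 and 0.25 m and z of hanger_pink_grip in the frame of rail_mid above 0.045 m) or (x of hanger_blue_grip in the frame of rail_mid between -0.05 and 0.05 m and y of hanger_blue_grip in the frame of rail_mid between -0.055 and 0.25 m and z of hanger_blue_grip in the frame of rail_mid above 0.045 m) or (x of hanger_white_grip in the frame of rail_mid between -0.05 and 0.05 m and y of hanger_white_grip in the frame of rail_mid between -0.055 and 0.25 m and z of hanger_white_grip in the frame of rail_mid above 0.045 m) or (x of hanger_green_grip in the frame of rail_mid between -0.05 and 0.05 m and y of hanger_green_grip in the frame of rail_mid between -0.055 and 0.25 m and z of hanger_green_grip in the frame of rail_mid above 0.045 m)).
It fails at once if a hanger is hooked on the rail while a carton still stands in front of the rail (((x of hanger_pink_grip in the frame of rail_mid between -0.025 and 0.025 m and y of hanger_pink_grip in the frame of rail_mid between -0.205 and 0.205 m and z of hanger_pink_grip in the frame of rail_mid between 0.015 and 0.041 m) or (x of hanger_blue_grip in the frame of rail_mid between -0.025 and 0.025 m and y of hanger_blue_grip in the frame of rail_mid between -0.205 and 0.205 m and z of hanger_blue_grip in the frame of rail_mid between 0.015 and 0.041 m) or (x of hanger_white_grip in the frame of rail_mid between -0.025 and 0.025 m and y of hanger_white_grip in the frame of rail_mid between -0.205 and 0.205 m and z of hanger_white_grip in the frame of rail_mid between 0.015 and 0.041 m) or (x of hanger_green_grip in the frame of rail_mid between -0.025 and 0.025 m and y of hanger_green_grip in the frame of rail_mid between -0.205 and 0.205 m and z of hanger_green_grip in the frame of rail_mid between 0.015 and 0.041 m)) and ((x of carton1_center in the frame of rail_mid between -0.115 and 0.1 m and y of carton1_center in the frame of rail_mid between -0.2 and 0.2 m) or (x of carton2_center in the frame of rail_mid between -0.115 and 0.1 m and y of carton2_center in the frame of rail_mid between -0.2 and 0.2 m))).
It fails at once if a bystander (tape, basket, bottle) is moved by more than 30 mm (distance of any of tape, basket, bottle from where it was at the start of the episode above 0.03 m).
Of hanger_pink, hanger_blue, hanger_white, hanger_green only 3 to 4 are there at a start; the rules pass over those that are not, and their reading is None.
Of carton1, carton2 only 1 to 2 are there at a start; the rules pass over those that are not, and their reading is None.
At some moment in a run one of carton1, carton2 may be knocked a few centimetres aside while the robot is not near it.
It also fails if it takes over 210 s, if anything falls off the work surface, if the arm or the gripper's body presses on something with over 40 N, if the wrist force passes 120 N, or if a joint passes its speed limit or range.

## Working session

There is one attempt and no reset: what is moved stays moved. The work goes in short steps, Python scripts to look and compute and a tool call to move; the robot and the scene stay as the last step left them, time stands still between calls to the robot, and variables do not carry over. Pictures are saved under pics/ and viewed, about 12 in all and at most 16, crops included, and the job is handed in when it is done.

Besides the shell and the picture viewer there is one more tool, called after "Emit:" in YAML: its name, and indented under it one key for each argument. play_rows: Moves the arm, as the interface text tells. Its arguments: {"type":"object","properties":{"rows":{"type":"string"},"squeeze":{"type":"number"}},"required":["rows"]}

```bash
mkdir -p pics
python3 - <<'E'
from rig import readout, imaging, robot
import cv2,numpy as np
print(readout.get_obs())
for n in ["scene","side"]:
    im=imaging.camera(n); cv2.imwrite(f"pics/{n}0.png",im)
    i=imaging.camera_info(n); print(n,np.round(i["K"],1).tolist(),np.round(i["world_to_cam"],3).tolist())
print(imaging.camera_info("wrist"))
E
```

```text
{'time': 0.0, 'q': array([ 1.17051095e+00,  5.28435595e-01,  1.43393062e+00,  7.20200736e-06,
        1.18139139e+00, -1.78494061e-01]), 'joint_velocities': array([ 0.00041345, -0.00168584,  0.00055276,  0.00186817, -0.00026826,
        0.00101373]), 'joint_torque': array([ 1.63296063e-04, -4.40041745e+01, -1.76589113e+01,  6.32616598e-02,
        5.81828132e-02, -1.38435521e-04]), 'position': array([0.1371561 , 0.60900021, 0.22158142]), 'tool_rot': array([-0.44195563,  0.55293752,  0.44123121,  0.55158892]), 'ft_force': array([-0.39861394, -0.41428417,  1.00946406]), 'moment': array([-0.00687927, -0.01350991, -0.09732018]), 'grip_width': 0.08708368682867679}
scene [[431.2, 0.0, 325.7], [0.0, 431.2, 192.4], [0.0, 0.0, 1.0]] [[-0.306, 0.952, 0.001, 0.185], [0.809, 0.26, -0.526, -0.335], [-0.502, -0.16, -0.85, 1.341], [0.0, 0.0, 0.0, 1.0]]
side [[456.3, 0.0, 318.8], [0.0, 456.3, 194.4], [0.0, 0.0, 1.0]] [[-0.995, -0.1, -0.001, 0.539], [-0.055, 0.565, -0.823, 0.133], [0.083, -0.819, -0.568, 1.118], [0.0, 0.0, 0.0, 1.0]]
{'K': array([[309.70691629,   0.        , 324.63955286],
       [  0.        , 309.70691629, 202.66983434],
       [  0.        ,   0.        ,   1.        ]]), 'world_to_cam': array([[ 0.22037656,  0.975413  , -0.00190909, -0.62423521],
       [ 0.93221926, -0.21004094,  0.29470334, -0.03560208],
       [ 0.28705649, -0.0667254 , -0.95558689,  0.39159273],
       [ 0.        ,  0.        ,  0.        ,  1.        ]])}
```

View pics/scene0.png

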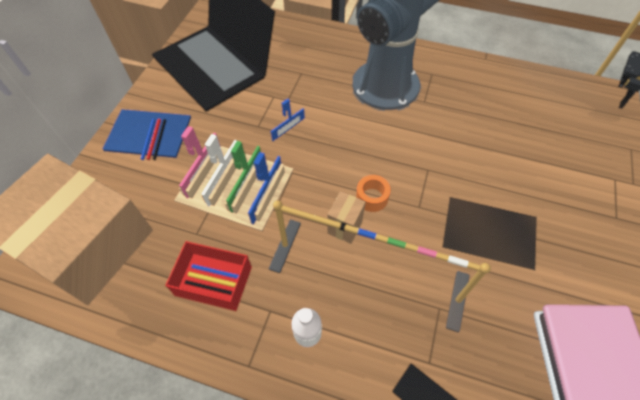

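View pics/side0.png

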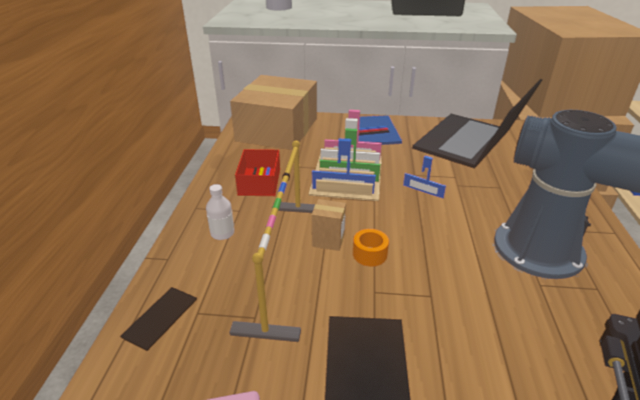

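```bash
cat > h.py <<'E'
from rig import readout, imaging, robot
import cv2,numpy as np
from scipy.spatial.transform import Rotation as R
def ray(n,uv):
    i=imaging.camera_info(n);K=np.array(i["K"]);T=np.array(i["world_to_cam"])
    d=T[:3,:3].T@np.linalg.inv(K)@np.array([uv[0],uv[1],1.]);c=-T[:3,:3].T@T[:3,3]
    return c,d/np.linalg.norm(d)
def plane(n,uv,z):
    c,d=ray(n,uv);return c+d*(z-c[2])/d[2]
def tri(uv1,uv2):
    A=np.zeros((3,3));b=np.zeros(3);L=[]
    for n,uv in(("scene",uv1),("side",uv2)):
        c,d=ray(n,uv);P=np.eye(3)-np.outer(d,d);A+=P;b+=P@c;L.append((c,P))
    x=np.linalg.solve(A,b);return x,max(np.linalg.norm(P@(x-c)) for c,P in L)
def proj(n,p):
    i=imaging.camera_info(n);T=np.array(i["world_to_cam"]);q=T[:3,:3]@np.array(p)+T[:3,3];q=np.array(i["K"])@q;return q[:2]/q[2]
E
python3 - <<'E'
from h import *
a=cv2.imread("pics/scene0.png");b=cv2.imread("pics/side0.png")
c1=cv2.resize(a[115:235,165:325],(800,600),interpolation=cv2.INTER_CUBIC)
c2=cv2.resize(b[100:220,280:440],(800,600),interpolation=cv2.INTER_CUBIC)
cv2.imwrite("pics/c1.png",c1);cv2.imwrite("pics/c2.png",c2)
hs=cv2.cvtColor(a,cv2.COLOR_BGR2HSV)
for nm,(u,v) in dict(ring=(343,226),blue=(367,234),green=(397,243),pink=(427,252),white=(457,261)).items():
    print(nm,hs[v,u],a[v,u],plane("scene",(u,v),.194).round(4))
# mat
for im,n,s in((a,"scene",(490,232)),(b,"side",(367,360))):
    m=(im.max(2)<70).astype(np.uint8);_,l,st,ce=cv2.connectedComponentsWithStats(m);k=l[s[1],s[0]]
    cn=cv2.findContours((l==k).astype(np.uint8),0,2)[0][0];r=cv2.minAreaRect(cn)
    p=cv2.approxPolyDP(cn,6,True)[:,0];print(n,"mat",st[k],[plane(n,q,.001)[:2].round(3) for q in p])
E
```

```text
ring [19 59 61] [47 56 61] [0.6115 0.0384 0.194 ]
blue [110 174 183] [183 101  58] [0.614  0.0887 0.194 ]
green [ 58 110 165] [ 94 165  99] [0.615  0.1496 0.194 ]
pink [171 110 225] [158 128 225] [0.6159 0.2091 0.194 ]
white [ 23   9 235] [227 233 235] [0.6168 0.2673 0.194 ]
scene mat [     0      0    640    400 245160] [array([-0.28 ,  0.751])]
side mat [ 326  317   84   83 6250] [array([0.49 , 0.262]), array([0.484, 0.444]), array([0.34, 0.43]), array([0.348, 0.256])]
```

View pics/c1.png

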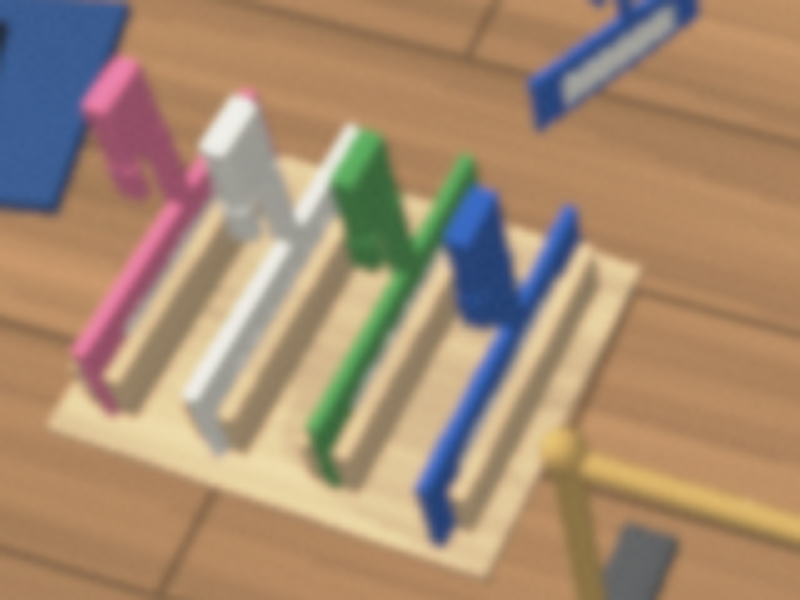

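View pics/c2.png

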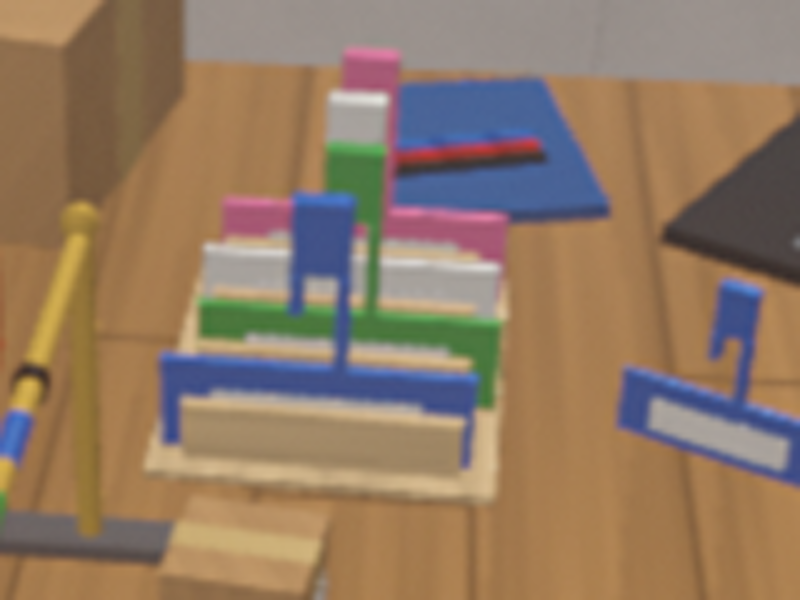

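Run:
```python
from h import *
C=lambda u,v:(165+(u+.5)/5-.5,115+(v+.5)/5-.5)
P=lambda u,v,z:plane("scene",C(u,v),z)[:2]
for n,t,e1,e2 in(("blue",(474,217),(567,210),(435,488)),("green",(360,162),(465,158),(320,430)),("white",(231,124),(352,128),(200,397)),("pink",(114,84),None,(85,352))):
    g=P(*t,.172);print(n,"grip",g.round(4),end=" ")
    f=P(*e2,.066)
    if e1:
        r=P(*e1,.066);d=f-r;print("mid",((f+r)/2).round(4),"len",np.linalg.norm(d).round(4),"yaw",np.degrees(np.arctan2(d[1],d[0])).round(2))
    else: print("far",f)
A,B,D=P(640,265,.006),P(487,575,.006),P(50,425,.006)
print("stand",A,B,D,"ctr",(A+D)/2,np.linalg.norm(A-B),np.linalg.norm(B-D))
for d in(B-A,B-D):print(np.degrees(np.arctan2(d[1],d[0])))
a=cv2.imread("pics/scene0.png");hs=cv2.cvtColor(a,cv2.COLOR_BGR2HSV).astype(int);H,S,V=hs[...,0],hs[...,1],hs[...,2]
yy,xx=np.mgrid[:400,:640]
ln=np.abs((yy-206)-(xx-278)*(61/207))<8; roi=ln&(xx>335)&(xx<475)
pts=[]
for n,m in dict(blue=(H>100)&(H<125)&(S>90),green=(H>40)&(H<80)&(S>60),pink=(H>160)&(S>60),white=(S<40)&(V>170)).items():
    m=m&roi;c=(xx[m].mean(),yy[m].mean());w=plane("scene",c,.194);pts.append(w);print(n,m.sum(),np.round(c,1),w[:2].round(4))
pts=np.array(pts);d=pts[3]-pts[0];print("rail yaw",np.degrees(np.arctan2(-d[0],d[1])),np.linalg.norm(d), "post tops",plane("scene",(278.,205),.205)[:2],plane("scene",(484.5,267),.205)[:2])
for sc in ((165+563/5,115+447/5),):print(plane("scene",sc,.205))
# mat in scene
m=((V<75)&(xx>430)&(xx<550)&(yy>190)&(yy<275)).astype(np.uint8)
cn=max(cv2.findContours(m,0,2)[0],key=cv2.contourArea);p=cv2.approxPolyDP(cn,5,True)[:,0];print("mat",[plane("scene",q,.001)[:2].round(3).tolist() for q in p])
# tape
m=((H<14)&(S>190)&(V>150)&(xx>350)&(xx<395)&(yy>170)&(yy<215)).astype(np.uint8);c=np.argwhere(m);print("tape px",c.min(0),c.max(0))
c3=cv2.resize(a[160:280,300:460],(800,600),interpolation=cv2.INTER_CUBIC);cv2.imwrite("pics/c3.png",c3)
```

```text
blue grip [ 0.4924 -0.1943] mid [ 0.4918 -0.1935] len 0.1725 yaw -0.2
green grip [ 0.4794 -0.2564] mid [ 0.4779 -0.2578] len 0.1751 yaw -0.99
white grip [ 0.4774 -0.3229] mid [ 0.4782 -0.3219] len 0.1761 yaw -0.66
pink grip [ 0.4724 -0.3862] far [ 0.55996547 -0.38870012]
stand [ 0.38816097 -0.16356275] [ 0.5875516  -0.17130137] [ 0.57632847 -0.41908996] ctr [ 0.48224472 -0.29132635] 0.19954074300220576 0.24804262765987156
-2.2226108794500457
87.40666620113377
blue 89 [366.5 233.3] [0.6129 0.0873]
green 100 [396.1 242.2] [0.6139 0.1475]
pink 109 [426.7 251.5] [0.615  0.2084]
white 120 [457.8 261. ] [0.6162 0.2687]
rail yaw -1.0477229335321725 0.18141062557119172 post tops [ 0.61163731 -0.09981466] [0.61854278 0.31605596]
[ 0.61056929 -0.10109771  0.205     ]
mat [[0.401, 0.264], [0.49, 0.269], [0.481, 0.477], [0.345, 0.468], [0.35, 0.336], [0.461, 0.352], [0.423, 0.345], [0.432, 0.317]]Traceback (most recent call last):
  File "<stdin>", line 25, in <module>
    return umr_minimum(a, axis, None, out, keepdims, initial, where)
ValueError: zero-size array to reduction operation minimum which has no identity
```

Run:
```python
from h import *
a=cv2.imread("pics/scene0.png");b=cv2.imread("pics/side0.png")
c3=cv2.resize(a[165:255,310:410],(500,450),interpolation=cv2.INTER_CUBIC);c4=cv2.resize(b[190:280,305:365],(300,450),interpolation=cv2.INTER_CUBIC)
cv2.imwrite("pics/c3.png",np.hstack([c3,c4]))
```

```text
(no output)
```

View pics/c3.png

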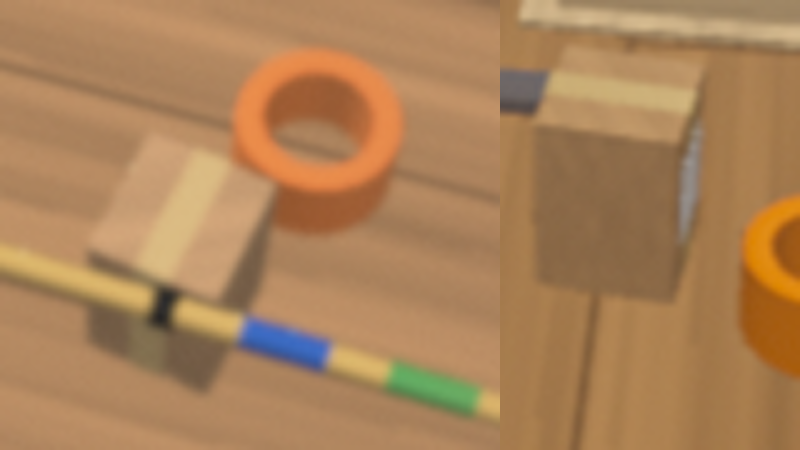

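Run:
```python
from h import *
P=lambda u,v,z:plane("scene",(310+u/5-.4,165+v/5-.4),z)[:2].round(4)
print("top",P(150,133,.1),P(275,183,.1),P(90,245,.1),P(222,298,.1),"bot",P(90,340,0),P(205,388,0))
Q=lambda u,v,z:plane("side",(305+(u-500)/5-.4,190+v/5-.4),z)[:2].round(4)
print("side top",Q(540,122,.1),Q(680,142,.1),Q(705,62,.1),Q(570,45,.1),"bot",Q(540,280,0),Q(672,298,0))
print("tape",P(318,120,.048), "smallblue",plane("scene",(274,138),0)[:2],plane("scene",(304,118),0)[:2])
o=readout.get_obs();print(R.from_quat(o["tool_rot"]).as_matrix().round(3))
```

```text
top [ 0.4781 -0.0062] [0.4866 0.0571] [ 0.5443 -0.0149] [0.5521 0.05  ] bot [ 0.5428 -0.0148] [0.5505 0.0468]
side top [0.5511 0.0453] [0.4849 0.0543] [ 0.4766 -0.0106] [ 0.5434 -0.0185] bot [0.5524 0.0426] [0.4865 0.0496]
tape [0.4135 0.0639] smallblue [ 0.3038666  -0.25122535] [ 0.20678515 -0.1946588 ]
[[-0.001 -0.976  0.22 ]
 [-0.002  0.22   0.976]
 [-1.     0.    -0.002]]
```

```bash
cat >> h.py <<'E'
def plan(wps,start=None):
    """wps: (x,y,z,yawdeg); prints per-leg tool-frame totals: ax, tx,ty,tz mm and min rows"""
    o=readout.get_obs();M=R.from_quat(o["tool_rot"]).as_matrix()
    p=np.array(o["position"]);yaw=np.degrees(np.arctan2(-M[0,2],M[1,2]))
    print("t",round(o["time"],2),"pos",p.round(4),"yaw",round(yaw,2),"grip",round(o["grip_width"],4),"F",np.round(o["ft_force"],1))
    for w in wps:
        d=(np.array(w[:3])-p)*1000;y=np.radians(w[3]);a=-np.radians(w[3]-yaw)
        tx,ty,tz=-d[2],-(d[0]*np.cos(y)+d[1]*np.sin(y)),-d[0]*np.sin(y)+d[1]*np.cos(y)
        print(w,"-> ax %.3f then tx %.1f ty %.1f tz %.1f; |d| %.0f"%(a,tx,ty,tz,np.linalg.norm(d)))
        p=np.array(w[:3]);yaw=w[3]
E
python3 - <<'E'
from h import *
plan([(.515,.020,.222,-7.3),(.515,.020,.047,-7.3),(.515,.02,.135,-7.3),(.415,.367,.135,-7.3),(.415,.367,.05,-7.3)])
E
```

```text
t 0.1 pos [0.1372 0.6091 0.2217] yaw -12.7 grip 0.0867 F [ 0.5 -0.4 -0.4]
(0.515, 0.02, 0.222, -7.3) -> ax -0.094 then tx -0.3 ty -449.6 tz -536.3; |d| 700
(0.515, 0.02, 0.047, -7.3) -> ax -0.000 then tx 175.0 ty -0.0 tz 0.0; |d| 175
(0.515, 0.02, 0.135, -7.3) -> ax -0.000 then tx -88.0 ty -0.0 tz 0.0; |d| 88
(0.415, 0.367, 0.135, -7.3) -> ax -0.000 then tx -0.0 ty 143.3 tz 331.5; |d| 361
(0.415, 0.367, 0.05, -7.3) -> ax -0.000 then tx 85.0 ty -0.0 tz 0.0; |d| 85
```

Emit:
play_rows:
  rows: "-0.094 0 0 0 0 0 0; 0 0 0 0 -20.4 -24.4 0; 0 0 0 0 -20.4 -24.4 0; 0 0 0 0 -20.4 -24.4 0; 0 0 0 0 -20.4 -24.4 0; 0 0 0 0 -20.4 -24.4 0; 0 0 0 0 -20.4 -24.4 0; 0 0 0 0 -20.4 -24.4 0"
  squeeze: 20

```text
time: 0.77
position: [0.2576, 0.4205, 0.2223]
tool_rot: [-0.467, 0.531, 0.467, 0.531]
ft_force: [0.4, -0.3, -0.2]
grip_width: 0.087
```

Emit:
play_rows:
  rows: "0 0 0 0 -20.4 -24.4 0; 0 0 0 0 -20.4 -24.4 0; 0 0 0 0 -20.4 -24.4 0; 0 0 0 0 -20.4 -24.4 0; 0 0 0 0 -20.4 -24.4 0; 0 0 0 0 -20.4 -24.4 0; 0 0 0 0 -20.4 -24.4 0; 0 0 0 0 -20.4 -24.4 0"

```text
time: 1.43
position: [0.3946, 0.2062, 0.2224]
tool_rot: [-0.467, 0.531, 0.467, 0.531]
ft_force: [0.5, -0.1, -0.4]
grip_width: 0.0872
```

Emit:
play_rows:
  rows: "0 0 0 0 -20.4 -24.4 0; 0 0 0 0 -20.4 -24.4 0; 0 0 0 0 -20.4 -24.4 0; 0 0 0 0 -20.4 -24.4 0; 0 0 0 0 -20.4 -24.4 0; 0 0 0 0 -20.4 -24.4 0; 0 0 0 0 -20.4 -24.4 0; 0 0 0 0 0 0 0"

```text
time: 2.1
position: [0.5185, 0.0151, 0.2226]
tool_rot: [-0.468, 0.531, 0.464, 0.533]
ft_force: [0.7, -0.1, -0.1]
grip_width: 0.0868
```

Run:
```python
from h import *
plan([(.515,.020,.047,-7.3)])
# carton check by brown/side view
b=imaging.camera("side");b0=cv2.imread("pics/side0.png")
cv2.imwrite("pics/w1.png",np.vstack([imaging.camera("wrist")[:, 120:520],cv2.resize(b[150:290,230:430],(400,280))])[:600])
```

```text
t 2.1 pos [0.5185 0.0151 0.2226] yaw -7.57 grip 0.0868 F [ 0.7 -0.1 -0.1]
(0.515, 0.02, 0.047, -7.3) -> ax -0.005 then tx 175.6 ty 4.1 tz 4.4; |d| 176
```

View pics/w1.png

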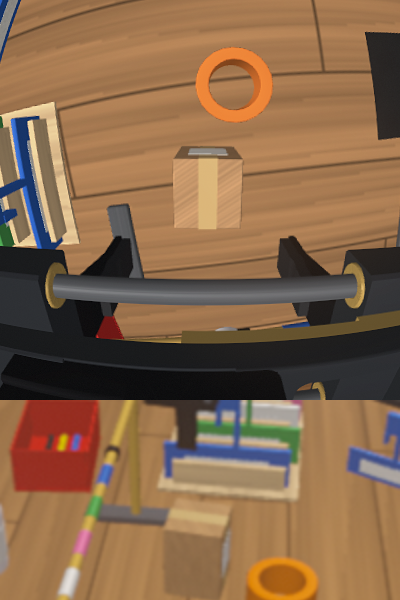

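Emit:
play_rows:
  rows: "0 0 0 0 4 4.4 0; 0 0 0 35 0 0 0; 0 0 0 35 0 0 0; 0 0 0 35 0 0 0; 0 0 0 35 0 0 0; 0 0 0 20 0 0 0; 0 0 0 15.6 0 0 0; 0 0 0 0 0 0 0"

```text
time: 2.87
position: [0.5071, 0.027, 0.0443]
tool_rot: [-0.465, 0.532, 0.47, 0.529]
ft_force: [-0.2, 0.1, -0.2]
grip_width: 0.0871
```

Emit:
play_rows:
  rows: "0 0 0 0 0 0 0.6; 0 0 0 0 0 0 0.6; 0 0 0 0 0 0 0.6; 0 0 0 0 0 0 0.6; 0 0 0 0 0 0 0.6; 0 0 0 0 0 0 0.6"

```text
time: 3.37
position: [0.5116, 0.0247, 0.0483]
tool_rot: [-0.468, 0.53, 0.466, 0.531]
ft_force: [-0.4, 0.4, 6.7]
grip_width: 0.066
```

Emit:
play_rows:
  rows: "0 0 0 -10 0 0 0.6; 0 0 0 -20 0 0 0.6; 0 0 0 -20 0 0 0.6; 0 0 0 -20 0 0 0.6; 0 0 0 -20 0 0 0.6; 0 0 0 0 0 0 0.6"

```text
time: 3.87
position: [0.5128, 0.0248, 0.1406]
tool_rot: [-0.469, 0.529, 0.465, 0.533]
ft_force: [1.4, -0.0, -2.4]
grip_width: 0.0659
```

Run:
```python
from h import *
plan([(.415,.367,.135,-7.3),(.415,.367,.05,-7.3)])
```

```text
t 3.87 pos [0.5128 0.0248 0.1406] yaw -7.33 grip 0.0659 F [ 1.4 -0.  -2.4]
(0.415, 0.367, 0.135, -7.3) -> ax -0.001 then tx 5.6 ty 140.5 tz 327.0; |d| 356
(0.415, 0.367, 0.05, -7.3) -> ax -0.000 then tx 85.0 ty -0.0 tz 0.0; |d| 85
```

Emit:
play_rows:
  rows: "0 0 0 0 5 12 0.6; 0 0 0 0 12 28 0.6; 0 0 0 0 12 28 0.6; 0 0 0 0 12 28 0.6; 0 0 0 0 12 28 0.6; 0 0 0 0 12 28 0.6; 0 0 0 0 12 28 0.6; 0 0 0 0 12 28 0.6"

```text
time: 4.53
position: [0.4463, 0.2441, 0.1354]
tool_rot: [-0.466, 0.532, 0.468, 0.53]
ft_force: [0.0, 0.4, -2.7]
grip_width: 0.0661
```

Emit:
play_rows:
  rows: "0 0 0 0 12 28 0.6; 0 0 0 0 12 28 0.6; 0 0 0 0 12 28 0.6; 0 0 0 0 12 28 0.6; 0 0 0 0 4 7 0.6; 0 0 0 0 0 0 0.6; 0 0 0 0 0 0 0.6; 0 0 0 0 0 0 0.6"

```text
time: 5.2
position: [0.4119, 0.366, 0.1361]
tool_rot: [-0.467, 0.532, 0.467, 0.53]
ft_force: [-0.2, 0.8, -2.0]
grip_width: 0.0659
```

Run:
```python
from h import *
plan([(.415,.367,.05,-7.3)])
```

```text
t 5.2 pos [0.4119 0.366  0.1361] yaw -7.35 grip 0.0659 F [-0.2  0.8 -2. ]
(0.415, 0.367, 0.05, -7.3) -> ax -0.001 then tx 86.1 ty -3.0 tz 1.4; |d| 86
```

Emit:
play_rows:
  rows: "0 0 0 20 0 0 0.6; 0 0 0 20 0 0 0.6; 0 0 0 20 0 0 0.6; 0 0 0 15 0 0 0.6; 0 0 0 7 0 0 0.6; 0 0 0 4 0 0 0.6; 0 0 0 0 0 0 0.6; 0 0 0 0 0 0 0.6"

```text
time: 5.87
position: [0.4133, 0.367, 0.0514]
tool_rot: [-0.467, 0.531, 0.467, 0.531]
ft_force: [0.3, -0.6, -2.4]
grip_width: 0.0662
```

Emit:
play_rows:
  rows: "0 0 0 0 0 0 0; 0 0 0 0 0 0 0; 0 0 0 0 0 0 0; 0 0 0 0 0 0 0; 0 0 0 -20 0 0 0; 0 0 0 -35 0 0 0; 0 0 0 -40 0 0 0; 0 0 0 -40 0 0 0"

```text
time: 6.53
position: [0.4119, 0.3669, 0.1872]
tool_rot: [-0.467, 0.531, 0.467, 0.53]
ft_force: [1.3, 0.6, -0.3]
grip_width: 0.087
```

Emit:
play_rows:
  rows: "0 0 0 -40 0 0 0; 0 0 0 -20 0 0 0.5; 0 0 0 0 0 0 0.5; 0 0 0 0 0 0 0.5; 0 0 0 0 0 0 0.5; 0 0 0 0 0 0 0.5"

```text
time: 7.03
position: [0.4114, 0.3665, 0.2442]
tool_rot: [-0.467, 0.532, 0.467, 0.53]
ft_force: [-1.0, 0.4, -0.3]
grip_width: 0.0614
```

Run:
```python
from h import *
# transit to near the pink hanger via safe arc (above everything)
plan([(.46,-.10,.26,-1.5),(.478,-.387,.26,-1.5)])
cv2.imwrite("pics/sc2.png",imaging.camera("scene"))
```

```text
t 7.03 pos [0.4114 0.3665 0.2442] yaw -7.32 grip 0.0614 F [-1.   0.4 -0.3]
(0.46, -0.1, 0.26, -1.5) -> ax -0.102 then tx -15.8 ty -60.8 tz -465.1; |d| 469
(0.478, -0.387, 0.26, -1.5) -> ax -0.000 then tx -0.0 ty -25.5 tz -286.4; |d| 288
```

View pics/sc2.png

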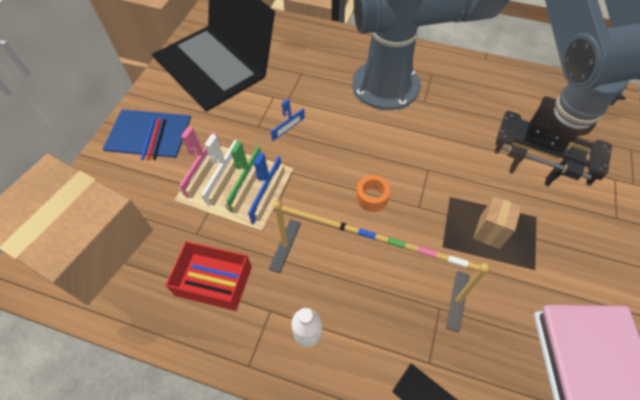

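Emit:
play_rows:
  rows: "-0.102 0 0 0 0 0 0.5; 0 0 0 0 -3.5 -38 0.5; 0 0 0 0 -3.5 -38 0.5; 0 0 0 0 -3.5 -38 0.5; 0 0 0 0 -3.5 -38 0.5; 0 0 0 0 -3.5 -38 0.5; 0 0 0 0 -3.5 -38 0.5; 0 0 0 0 -3.5 -38 0.5"

```text
time: 7.75
position: [0.4292, 0.0991, 0.2447]
tool_rot: [-0.493, 0.507, 0.494, 0.506]
ft_force: [0.1, -0.4, -0.0]
grip_width: 0.0437
```

Emit:
play_rows:
  rows: "0 0 0 0 -3.5 -38 0.5; 0 0 0 0 -3.5 -38 0.5; 0 0 0 0 -3.5 -38 0.5; 0 0 0 0 -3.5 -38 0.5; 0 0 0 0 -3.5 -38 0.5; 0 0 0 0 -3.5 -38 0.5; 0 0 0 0 -3.5 -38 0.5; 0 0 0 0 -3.5 -38 0.5"

```text
time: 8.42
position: [0.4495, -0.2055, 0.2445]
tool_rot: [-0.492, 0.507, 0.494, 0.506]
ft_force: [0.4, 0.8, -0.4]
grip_width: 0.0435
```

Emit:
play_rows:
  rows: "0 0 0 0 -3.5 -38 0.5; 0 0 0 0 -3.5 -38 0.5; 0 0 0 0 -3.5 -38 0.5; 0 0 0 0 0 0 0.5; 0 0 0 0 0 0 0.5; 0 0 0 0 0 0 0.5"

```text
time: 8.92
position: [0.457, -0.3171, 0.2443]
tool_rot: [-0.492, 0.506, 0.495, 0.507]
ft_force: [-0.6, 0.6, -0.0]
grip_width: 0.0435
```

Run:
```python
from h import *
plan([(.478,-.3225,.20,-1.5),(.478,-.3225,.134,-1.5)])
w=imaging.camera("wrist");i=imaging.camera_info("wrist")
cv2.imwrite("pics/w2.png",w)
T=i["world_to_cam"];K=i["K"]
def pw(p):
    q=T[:3,:3]@np.array(p)+T[:3,3];r=np.linalg.norm(q[:2]);th=np.arctan2(r,q[2]);return K[:2,2]+K[0,0]*th*q[:2]/r
for n,g in dict(blue=(.4921,-.1939),green=(.4787,-.257),white=(.478,-.3225),pink=(.4724,-.3862)).items(): print(n,pw((*g,.172)).round(1))
```

```text
t 8.92 pos [ 0.457  -0.3171  0.2443] yaw -1.52 grip 0.0435 F [-0.6  0.6 -0. ]
(0.478, -0.3225, 0.2, -1.5) -> ax -0.000 then tx 44.3 ty -21.1 tz -4.9; |d| 49
(0.478, -0.3225, 0.134, -1.5) -> ax -0.000 then tx 66.0 ty -0.0 tz 0.0; |d| 66
blue [461.7 245.8]
green [395.6 235.4]
white [317.4 237.2]
pink [241.4 232.1]
```

View pics/w2.png

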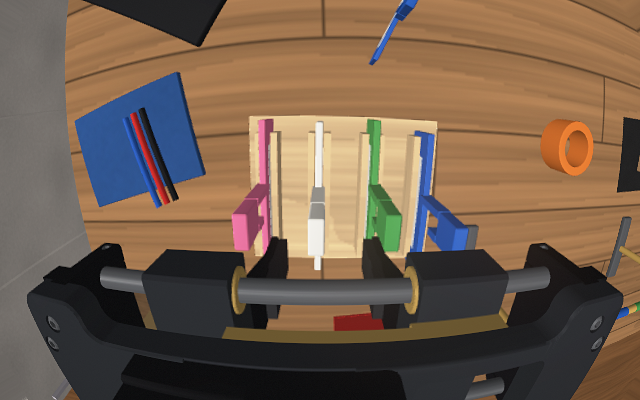

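Emit:
play_rows:
  rows: "0 0 0 14.3 -21.1 -4.9 0.5; 0 0 0 30 0 0 0.5; 0 0 0 25 0 0 0.5; 0 0 0 25 0 0 0.5; 0 0 0 16 0 0 0.5; 0 0 0 0 0 0 0.5; 0 0 0 0 0 0 0.5; 0 0 0 0 0 0 0.5"

```text
time: 9.63
position: [0.4796, -0.3231, 0.1367]
tool_rot: [-0.494, 0.506, 0.493, 0.506]
ft_force: [0.0, 0.8, -0.1]
grip_width: 0.0434
```

Emit:
play_rows:
  rows: "0 0 0 0 0 0 0.9; 0 0 0 0 0 0 0.9; 0 0 0 0 0 0 0.9; 0 0 0 0 0 0 0.9; 0 0 0 0 0 0 0.9; 0 0 0 0 0 0 0.9; 0 0 0 0 0 0 0.9; 0 0 0 0 0 0 0.9"

```text
time: 10.3
position: [0.479, -0.3239, 0.136]
tool_rot: [-0.494, 0.507, 0.493, 0.506]
ft_force: [-0.8, 0.6, 2.5]
grip_width: 0.014
```

Run:
```python
from h import *
# hung: grip centre z .223 ; seat.. grasp offset: TCP z at hang = current TCP z + (.223-.149)
o=readout.get_obs();p=o["position"];z=p[2]+.074
plan([(p[0],p[1],z+.036,-1.05),(.475,-.032,z+.036,-1.05),(.611,-.032,z+.036,-1.05),(.611,-.032,z-.001,-1.05)])
```

```text
t 10.3 pos [ 0.479  -0.3239  0.136 ] yaw -1.48 grip 0.014 F [-0.8  0.6  2.5]
(np.float64(0.47897412678818135), np.float64(-0.3239307530391478), np.float64(0.245990197127981), -1.05) -> ax -0.008 then tx -110.0 ty -0.0 tz 0.0; |d| 110
(0.475, -0.032, np.float64(0.245990197127981), -1.05) -> ax -0.000 then tx -0.0 ty 9.3 tz 291.8; |d| 292
(0.611, -0.032, np.float64(0.245990197127981), -1.05) -> ax -0.000 then tx -0.0 ty -136.0 tz 2.5; |d| 136
(0.611, -0.032, np.float64(0.208990197127981), -1.05) -> ax -0.000 then tx 37.0 ty -0.0 tz 0.0; |d| 37
```

Emit:
play_rows:
  rows: "-0.008 0 0 -15 0 0 0.9; 0 0 0 -25 0 0 0.9; 0 0 0 -30 0 0 0.9; 0 0 0 -30 0 0 0.9; 0 0 0 -10 0 0 0.9; 0 0 0 0 0 0 0.9; 0 0 0 0 0 0 0.9"

```text
time: 10.88
position: [0.4785, -0.3231, 0.245]
tool_rot: [-0.495, 0.504, 0.496, 0.504]
ft_force: [-0.0, 0.9, -2.1]
grip_width: 0.0139
```

Emit:
play_rows:
  rows: "0 0 0 0 1 36 0.9; 0 0 0 0 1 36 0.9; 0 0 0 0 1 37 0.9; 0 0 0 0 1 37 0.9; 0 0 0 0 1 37 0.9; 0 0 0 0 1 37 0.9; 0 0 0 0 2 37 0.9; 0 0 0 0 2 35 0.9"

```text
time: 11.55
position: [0.4723, -0.0294, 0.2436]
tool_rot: [-0.494, 0.505, 0.497, 0.504]
ft_force: [0.6, 0.9, -0.2]
grip_width: 0.0157
```

Emit:
play_rows:
  rows: "0 0 0 0 0 0 0.9; 0 0 0 0 0 0 0.9; 0 0 0 0 0 0 0.9"

```text
time: 11.8
position: [0.4736, -0.0316, 0.2443]
tool_rot: [-0.495, 0.505, 0.496, 0.504]
ft_force: [0.4, 0.8, 0.8]
grip_width: 0.0091
```

Run:
```python
from h import *
plan([(.600,-.032,.246,-1.05),(.611,-.032,.246,-1.05)])
a=imaging.camera("scene");b=imaging.camera("side")
cv2.imwrite("pics/a3.png",np.vstack([cv2.resize(a[125:225,250:370],(480,400),interpolation=cv2.INTER_CUBIC)[:300],cv2.resize(b[110:260,240:400],(480,450),interpolation=cv2.INTER_CUBIC)[:300]]))
```

```text
t 11.8 pos [ 0.4736 -0.0316  0.2443] yaw -0.97 grip 0.0091 F [0.4 0.8 0.8]
(0.6, -0.032, 0.246, -1.05) -> ax 0.001 then tx -1.7 ty -126.4 tz 1.9; |d| 126
(0.611, -0.032, 0.246, -1.05) -> ax -0.000 then tx -0.0 ty -11.0 tz 0.2; |d| 11
```

View pics/a3.png

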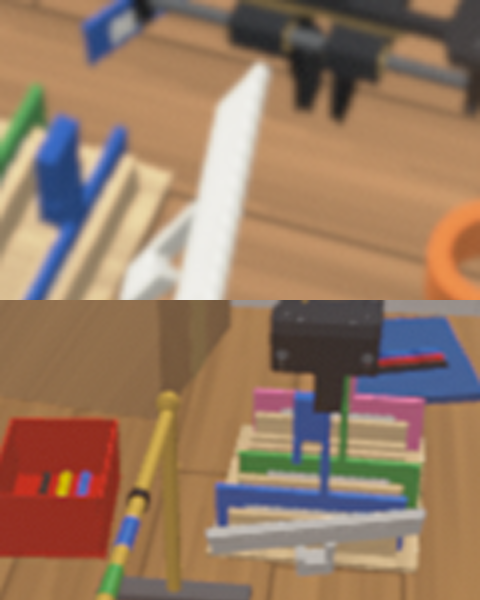

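Emit:
play_rows:
  rows: "0 0 0 -30 0 30 0.5; 0 0 0 -20 0 30 0.5; 0 0 0 0 0 30 0.5; 0 0 0 0 0 30 0.5; 0 0 0 0 0 0 0.5; 0 0 0 0 0 0 0.5; 0 0 0 0 0 0 0.5"

```text
time: 12.48
position: [0.4764, 0.0867, 0.2947]
tool_rot: [-0.495, 0.505, 0.495, 0.504]
ft_force: [0.3, 0.4, -0.1]
grip_width: 0.0416
```

Run:
```python
from h import *
plan([])
a=imaging.camera("scene");b=imaging.camera("side");w=imaging.camera("wrist");cv2.imwrite("pics/w4.png",w);cv2.imwrite("pics/s4.png",a);cv2.imwrite("pics/b4.png",b)
cv2.imwrite("pics/a4.png",np.vstack([cv2.resize(a[120:240,230:370],(700,600),interpolation=cv2.INTER_CUBIC)[:][:, :],])[:600])
c=np.hstack([cv2.resize(a[125:245,230:350],(400,400),interpolation=cv2.INTER_CUBIC),cv2.resize(b[140:260,280:400],(400,400),interpolation=cv2.INTER_CUBIC)])
cv2.imwrite("pics/a4.png",np.vstack([c,cv2.resize(w[60:260,60:460],(800,400))[:200]]) if False else c)
```

```text
t 12.48 pos [0.4764 0.0867 0.2947] yaw -1.09 grip 0.0416 F [ 0.3  0.4 -0.1]
```

View pics/a4.png

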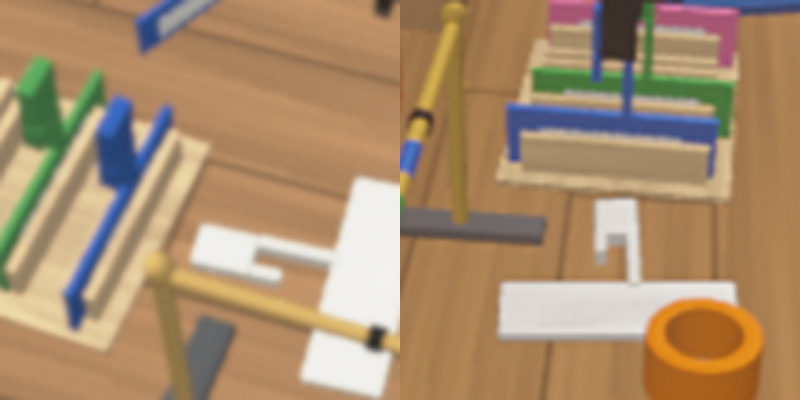

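Run:
```python
from h import *
for n,f,(x0,x1,y0,y1) in(("scene","s4",(280,395,165,260)),("side","b4",(420//1,0,0,0))):
    im=cv2.imread(f"pics/{f}.png");hs=cv2.cvtColor(im,cv2.COLOR_BGR2HSV).astype(int)
    m=((hs[...,1]<45)&(hs[...,2]>150)).astype(np.uint8);k=np.zeros_like(m)
    if n=="scene":k[y0:y1,x0:x1]=1
    else:k[195:245,300:385]=1
    m*=k;cn=max(cv2.findContours(m,0,2)[0],key=cv2.contourArea)[:,0]
    # on the plane
    W=np.array([plane(n,(q[0],q[1]),.012)[:2] for q in cn])
    print(n,len(cn),"x",W[:,0].min().round(4),W[:,0].max().round(4),"y",W[:,1].min().round(4),W[:,1].max().round(4))
    ys,xs=np.nonzero(m);G=np.array([plane(n,q,.012)[:2] for q in zip(xs,ys)])
    for lo in np.arange(-.12,.12,.01):
        s=G[(G[:,1]>=lo)&(G[:,1]<lo+.01)]
        if len(s):print("%.3f: x %.4f..%.4f (%d)"%(lo+.005,s[:,0].min(),s[:,0].max(),len(s)))
```

```text
scene 116 x 0.3843 0.5118 y -0.1409 0.0287
-0.115: x 0.4637..0.5029 (53)
-0.105: x 0.4634..0.5018 (50)
-0.095: x 0.4631..0.5015 (50)
-0.085: x 0.4615..0.5011 (37)
-0.075: x 0.4604..0.4995 (38)
-0.065: x 0.4601..0.5000 (23)
-0.055: x 0.4598..0.4743 (20)
-0.045: x 0.4590..0.4732 (20)
-0.035: x 0.3867..0.5083 (100)
-0.025: x 0.3857..0.5699 (216)
-0.015: x 0.3855..0.5687 (228)
-0.005: x 0.3847..0.5683 (228)
0.005: x 0.3845..0.5679 (229)
0.015: x 0.3843..0.5675 (223)
0.025: x 0.4112..0.5667 (142)
0.035: x 0.5357..0.5638 (12)
0.055: x 0.5127..0.5188 (3)
0.065: x 0.5112..0.5112 (1)
0.075: x 0.5109..0.5113 (2)
0.085: x 0.5116..0.5116 (1)
0.095: x 0.5218..0.5218 (1)
0.105: x 0.5158..0.5245 (2)
side 56 x 0.3867 0.5663 y -0.1495 0.0399Traceback (most recent call last):
  File "<stdin>", line 11, in <module>
  File "h.py", line 9, in plane
    c,d=ray(n,uv);return c+d*(z-c[2])/d[2]
        ~~~^^^^^^
  File "h.py", line 5, in ray
    i=imaging.camera_info(n);K=np.array(i["K"]);T=np.array(i["world_to_cam"])
ValueError: time passes only in moves, steps and waits
```

```bash
python3 - <<'E'
s=open("h.py").read()
s=s.replace("def ray(","CI={n:imaging.camera_info(n) for n in('scene','side')}\ndef ray(",1).replace('i=imaging.camera_info(n)','i=CI[n]')
open("h.py","w").write(s)
E
python3 - <<'E'
from h import *
plan([(.483,-.114,.25,-91),(.483,-.114,.005,-91)])
for f in("scene0","s4"):
    im=cv2.imread(f"pics/{f}.png");h=cv2.cvtColor(im,cv2.COLOR_BGR2HSV).astype(int)
    m=(h[...,0]<14)&(h[...,1]>165)&(h[...,2]>120);k=np.zeros_like(m);k[170:215,350:395]=1;v,u=np.nonzero(m&k)
    print(f,len(u),u.min(),u.max(),v.min(),v.max(),u.mean(),v.mean())
E
```

```text
t 12.63 pos [0.4764 0.0865 0.2948] yaw -1.16 grip 0.043 F [ 0.7 -0.1 -0.6]
(0.483, -0.114, 0.25, -91) -> ax 1.568 then tx 44.8 ty -200.4 tz 10.1; |d| 206
(0.483, -0.114, 0.005, -91) -> ax -0.000 then tx 245.0 ty 0.0 tz 0.0; |d| 245
scene0 666 357 389 176 210 373.31531531531533 191.81231231231232
s4 541 358 388 176 210 371.3401109057301 193.80961182994454
```

Emit:
play_rows:
  rows: "0.12 0 0 0 0 0 0.42; 0.12 0 0 0 0 0 0.42; 0.12 0 0 0 0 0 0.42; 0.12 0 0 0 0 0 0.42; 0.12 0 0 0 0 0 0.42; 0.12 0 0 0 0 0 0.42; 0.12 0 0 0 0 0 0.42; 0.12 0 0 0 0 0 0.42"
  squeeze: 5

```text
time: 13.3
position: [0.4763, 0.0868, 0.2949]
tool_rot: [-0.204, 0.677, 0.204, 0.677]
ft_force: [-0.1, 0.4, 0.4]
grip_width: 0.0502
```

Emit:
play_rows:
  rows: "0.12 0 0 0 0 0 0.42; 0.12 0 0 0 0 0 0.42; 0.12 0 0 0 0 0 0.42; 0.12 0 0 0 0 0 0.42; 0.09 0 0 0 0 0 0.42; 0 0 0 0 0 0 0.42; 0 0 0 0 0 0 0.42"

```text
time: 13.88
position: [0.4763, 0.0871, 0.295]
tool_rot: [-0.009, 0.707, 0.008, 0.707]
ft_force: [0.4, 0.6, -0.4]
grip_width: 0.0505
```

Emit:
play_rows:
  rows: "0 0 0 5 -33 2 0.42; 0 0 0 5 -33 2 0.42; 0 0 0 5 -33 2 0.42; 0 0 0 5 -33 2 0.42; 0 0 0 10 -33 2 0.42; 0 0 0 15 -33 0 0.42; 0 0 0 0 0 0 0.42; 0 0 0 0 0 0 0.42"

```text
time: 14.55
position: [0.4902, -0.1115, 0.2492]
tool_rot: [-0.007, 0.708, 0.008, 0.706]
ft_force: [-0.5, 0.4, -0.3]
grip_width: 0.0505
```

Run:
```python
from h import *
plan([(.483,-.114,.25,-89),(.483,-.114,.005,-89)])
cv2.imwrite("pics/w5.png",imaging.camera("wrist"))
```

```text
t 14.55 pos [ 0.4902 -0.1115  0.2492] yaw -88.83 grip 0.0505 F [-0.5  0.4 -0.3]
(0.483, -0.114, 0.25, -89) -> ax 0.003 then tx -0.8 ty -2.4 tz -7.2; |d| 8
(0.483, -0.114, 0.005, -89) -> ax -0.000 then tx 245.0 ty -0.0 tz 0.0; |d| 245
```

View pics/w5.png

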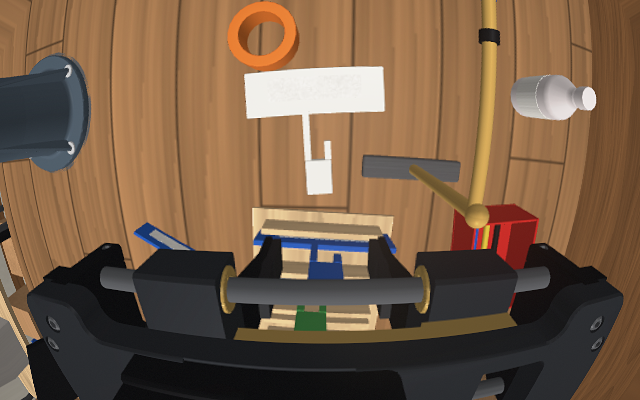

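```bash
cat >> h.py <<'E'
def wplane(uv,z):
    i=imaging.camera_info("wrist");T=i["world_to_cam"];K=i["K"];d=np.array(uv)-K[:2,2];r=np.linalg.norm(d);th=r/K[0,0]
    v=T[:3,:3].T@np.r_[np.sin(th)*d/r,np.cos(th)];c=-T[:3,:3].T@T[:3,3];return c+v*(z-c[2])/v[2]
E
python3 - <<'E'
from h import *
for uv in((306,161),(331,159),(307,194),(332,193),(245,74),(384,67),(248,118),(384,110)):print(uv,wplane(uv,.012)[:2].round(4))
E
```

```text
(306, 161) [ 0.4658 -0.0953]
(331, 159) [ 0.4984 -0.092 ]
(307, 194) [ 0.4675 -0.14  ]
(332, 193) [ 0.5009 -0.1379]
(245, 74) [0.3849 0.0197]
(384, 67) [0.5632 0.0312]
(248, 118) [ 0.3893 -0.0386]
(384, 110) [ 0.565  -0.0253]
```

Emit:
play_rows:
  rows: "-0.04 0 0 0 0 0 0.42; 0 0 0 20 -4.5 -7 0.42; 0 0 0 40 0 0 0.42; 0 0 0 40 0 0 0.42; 0 0 0 40 0 0 0.42; 0 0 0 40 0 0 0.42; 0 0 0 30 0 0 0.42; 0 0 0 15 0 0 0.42"

```text
time: 15.27
position: [0.4826, -0.1125, 0.0224]
tool_rot: [-0.022, 0.708, 0.024, 0.705]
ft_force: [-0.4, -0.2, -0.5]
grip_width: 0.0502
```

Emit:
play_rows:
  rows: "0 0 0 8 0 0 0.42; 0 0 0 6 0 0 0.42; 0 0 0 0 0 0 0.42; 0 0 0 0 0 0 0.42; 0 0 0 0 0 0 0.42"

```text
time: 15.68
position: [0.4851, -0.1149, 0.0124]
tool_rot: [-0.023, 0.706, 0.022, 0.708]
ft_force: [-0.5, -0.7, -0.1]
grip_width: 0.0508
```

Run:
```python
from h import *
plan([(.4832,-.1163,.005,-86.5)])
```

```text
t 15.68 pos [ 0.4851 -0.1149  0.0124] yaw -86.36 grip 0.0508 F [-0.5 -0.7 -0.1]
(0.4832, -0.1163, 0.005, -86.5) -> ax 0.003 then tx 7.4 ty -1.3 tz -2.0; |d| 8
```

Emit:
play_rows:
  rows: "0 0 0 4 -1 -2 0.42; 0 0 0 3 0 0 0.42; 0 0 0 0 0 0 0.9; 0 0 0 0 0 0 0.9; 0 0 0 0 0 0 0.9; 0 0 0 0 0 0 0.9; 0 0 0 0 0 0 0.9; 0 0 0 0 0 0 0.9"
  squeeze: 5

```text
time: 16.35
position: [0.4821, -0.1159, 0.0042]
tool_rot: [-0.022, 0.707, 0.022, 0.707]
ft_force: [-0.2, -0.7, 0.2]
grip_width: 0.0344
```

Emit:
play_rows:
  rows: "0 0 0 -8 0 0 0.9; 0 0 0 -10 0 0 0.9; 0 0 0 -15 0 0 0.9; 0 0 0 -15 0 0 0.9; 0 0 0 -15 0 0 0.9; 0 0 0 -15 0 0 0.9; 0 0 0 0 0 0 0.9; 0 0 0 0 0 0 0.9"

```text
time: 17.02
position: [0.4833, -0.1164, 0.0836]
tool_rot: [-0.023, 0.705, 0.022, 0.708]
ft_force: [0.9, -1.6, 1.0]
grip_width: 0.0338
```

Run:
```python
from h import *
plan([])
cv2.imwrite("pics/b6.png",cv2.resize(imaging.camera("side")[90:270,260:420],(533,600)))
```

```text
t 17.02 pos [ 0.4833 -0.1164  0.0836] yaw -86.38 grip 0.0338 F [ 0.9 -1.6  1. ]
```

View pics/b6.png

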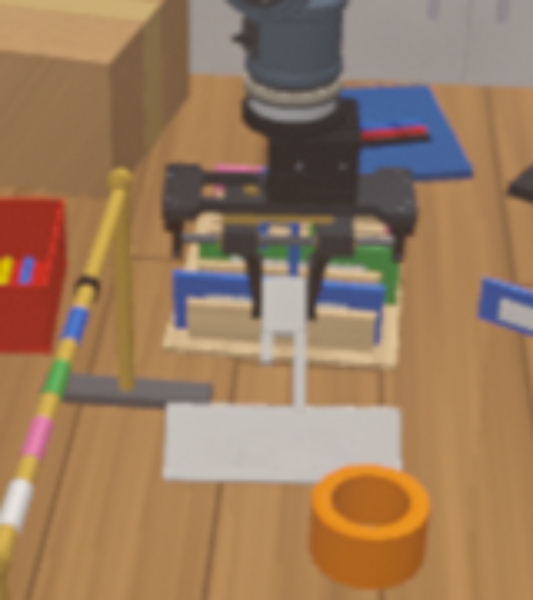

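Emit:
play_rows:
  rows: "0 0 0 -10 8 0 0.9; 0 0 0 -10 8 0 0.9; 0 0 0 -10 8 0 0.9; 0 0 0 -10 8 0 0.9; 0 0 0 -10 8 0 0.9; 0 0 0 -10 8 0 0.9; 0 0 0 -10 8 0 0.9; 0 0 0 -10 4 0 0.9"

```text
time: 17.73
position: [0.4779, -0.0544, 0.1632]
tool_rot: [-0.022, 0.707, 0.023, 0.707]
ft_force: [-0.3, 1.1, -0.7]
grip_width: 0.0339
```

Emit:
play_rows:
  rows: "0 0 0 -10 0 0 0.9; 0 0 0 -15 0 0 0.9; 0 0 0 -15 0 0 0.9; 0 0 0 -15 0 0 0.9; 0 0 0 0 0 0 0.9; 0 0 0 0 0 0 0.9; 0 0 0 0 0 0 0.9; 0 0 0 0 0 0 0.9"

```text
time: 18.4
position: [0.4775, -0.0555, 0.2163]
tool_rot: [-0.022, 0.707, 0.023, 0.706]
ft_force: [-1.0, 1.0, -1.6]
grip_width: 0.0338
```

Run:
```python
from h import *
plan([])
a=imaging.camera("scene");b=imaging.camera("side")
c=np.hstack([cv2.resize(a[90:250,230:390],(400,400),interpolation=cv2.INTER_CUBIC),cv2.resize(b[90:250,250:410],(400,400),interpolation=cv2.INTER_CUBIC)])
cv2.imwrite("pics/c7.png",c)
```

```text
t 18.4 pos [ 0.4775 -0.0555  0.2163] yaw -86.39 grip 0.0338 F [-1.   1.  -1.6]
```

View pics/c7.png

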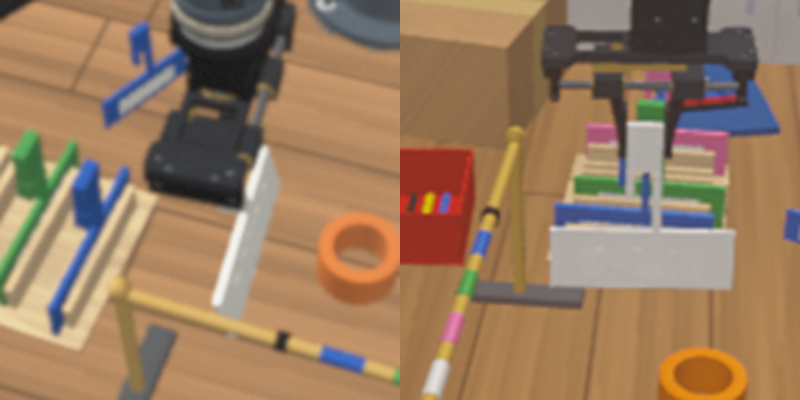

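Run:
```python
from h import *
S=lambda u,v:(230+u/2.5-.3,90+v/2.5-.3); D=lambda u,v:(250+(u-400)/2.5-.3,90+v/2.5-.3)
for n,s,d in(("topfar",(218,303),(553,228)),("topnear",(268,150),(733,231)),("botfar",(237,336),(551,286))):
    print(n,*[np.round(q,4) for q in tri(S(*s),D(*d))])
```

```text
topfar [ 0.5648 -0.0334  0.14  ] 0.0013
topnear [ 0.391  -0.0408  0.1419] 0.0023
botfar [ 0.5643 -0.0159  0.0838] 0.0001
```

Emit:
play_rows:
  rows: "0.081 0 0 0 0 0 0.9; 0 0 0 -13 12 0 0.9; 0 0 0 -13 12 0 0.9; 0 0 0 -13 0 0 0.9; 0 0 -0.09 0 0 0 0.9; 0 0 -0.09 0 0 0 0.9; 0 0 -0.09 0 0 0 0.9; 0 0 0 0 0 0 0.9"
  squeeze: 20

```text
time: 19.17
position: [0.4778, -0.0296, 0.2549]
tool_rot: [-0.09, 0.702, -0.1, 0.699]
ft_force: [-0.6, -0.0, -1.1]
grip_width: 0.0334
```

Emit:
play_rows:
  rows: "0 0 0 0 0 0 0.9; 0 0 0 0 0 0 0.9; 0 0 0 0 0 0 0.9"

```text
time: 19.42
position: [0.4789, -0.0326, 0.256]
tool_rot: [-0.088, 0.702, -0.101, 0.7]
ft_force: [0.8, -0.1, -0.6]
grip_width: 0.0335
```

```bash
cat >> h.py <<'E'
def tool(w):
    "shift to world point w in present tool axes, mm"
    o=readout.get_obs();M=R.from_quat(o["tool_rot"]).as_matrix();print("t",round(o["time"],2),"p",o["position"].round(4),"x",M[:,0].round(3),"z",M[:,2].round(3),"g",round(o["grip_width"],4),"F",np.round(o["ft_force"],1))
    if w is not None:print("shift",(M.T@(np.array(w)-o["position"])*1000).round(1))
E
python3 - <<'E'
from h import *
tool((.590,-.032,.255));tool((.611,-.032,.255))
a=imaging.camera("scene");b=imaging.camera("side")
for n,im in(("scene",a),("side",b)):
    h=cv2.cvtColor(im,cv2.COLOR_BGR2HSV).astype(int);m=((h[...,1]<40)&(h[...,2]>140)).astype(np.uint8)
    x,y,z=.478,-.032,.15
    u,v=proj(n,(.478,-.032,.146)).astype(int);k=np.zeros_like(m);k[max(0,v-60):v+60,max(0,u-70):u+70]=1
    _,l,st,_=cv2.connectedComponentsWithStats(m*k);j=1+st[1:,4].argmax();r=cv2.minAreaRect(np.argwhere(l==j)[:,::-1].astype(np.float32));print(n,(u,v),st[j],[np.round(q,1).tolist() for q in cv2.boxPoints(r)])
    for zz in(.176,.116):print([proj(n,(.478+s*.09,-.032,zz)).round(1).tolist() for s in(-1,1)])
E
```

```text
t 19.42 p [ 0.4789 -0.0326  0.256 ] x [-0.005 -0.266 -0.964] z [ 1.    -0.019 -0.   ] g 0.0335 F [ 0.8 -0.1 -0.6]
shift [  0.2   2.9 111.1]
t 19.42 p [ 0.4789 -0.0326  0.256 ] x [-0.005 -0.266 -0.964] z [ 1.    -0.019 -0.   ] g 0.0335 F [ 0.8 -0.1 -0.6]
shift [1.000e-01 3.300e+00 1.321e+02]
scene (np.int64(329), np.int64(177)) [312 165  21  49 353] [[308.20001220703125, 211.0], [324.20001220703125, 164.39999389648438], [333.20001220703125, 167.39999389648438], [317.20001220703125, 214.10000610351562]]
[[341.2, 139.7], [316.7, 203.4]]
[[340.4, 155.2], [317.1, 216.9]]
side (np.int64(346), np.int64(181)) [ 309  127   76   65 2056] [[307.8999938964844, 187.6999969482422], [311.1000061035156, 124.9000015258789], [386.1000061035156, 128.6999969482422], [383.0, 191.60000610351562]]
[[384.6, 172.7], [308.9, 168.8]]
[[382.7, 193.6], [309.2, 189.6]]
```

Emit:
play_rows:
  rows: "0 0 0 0 1 25 0.9; 0 0 0 0 1 30 0.9; 0 0 0 0 0 30 0.9; 0 0 0 0 0 20 0.9; 0 0 0 0 0 14 0.9; 0 0 0 0 0 10 0.9; 0 0 0 0 0 0 0.9; 0 0 0 0 0 0 0.9"

```text
time: 20.18
position: [0.6076, -0.0331, 0.2551]
tool_rot: [-0.088, 0.702, -0.102, 0.699]
ft_force: [-0.8, 0.3, -1.8]
grip_width: 0.0334
```

Run:
```python
from h import *
tool((.611,-.032,.256));tool((.611,-.032,.219))
```

```text
t 20.18 p [ 0.6076 -0.0331  0.2551] x [-0.006 -0.266 -0.964] z [ 1.    -0.019 -0.001] g 0.0334 F [-0.8  0.3 -1.8]
shift [-1.2  0.9  3.4]
t 20.18 p [ 0.6076 -0.0331  0.2551] x [-0.006 -0.266 -0.964] z [ 1.    -0.019 -0.001] g 0.0334 F [-0.8  0.3 -1.8]
shift [34.5 10.7  3.5]
```

Adjust 3 mm, then lower.

Emit:
play_rows:
  rows: "0 0 0 0 0 3.4 0.9; 0 0 0 0 0 0 0.9; 0 0 0 10 3 0 0.9; 0 0 0 10 3 0 0.9; 0 0 0 7 2 0 0.9; 0 0 0 4 1 0 0.9; 0 0 0 0 0 0 0.9; 0 0 0 0 0 0 0.9"

```text
time: 20.85
position: [0.6109, -0.0319, 0.2227]
tool_rot: [-0.089, 0.702, -0.101, 0.699]
ft_force: [-0.1, -0.2, -0.4]
grip_width: 0.0335
```

Run:
```python
from h import *
tool((.611,-.032,.219))
```

```text
t 20.85 p [ 0.6109 -0.0319  0.2227] x [-0.006 -0.267 -0.964] z [ 1.    -0.018 -0.001] g 0.0335 F [-0.1 -0.2 -0.4]
shift [3.5 0.9 0.1]
```

Emit:
play_rows:
  rows: "0 0 0 2 0.5 0 0.9; 0 0 0 1.5 0.4 0 0.9; 0 0 0 0 0 0 0.9; 0 0 0 0 0 0 0.9; 0 0 0 0 0 0 0.9"

```text
time: 21.27
position: [0.6113, -0.0321, 0.2199]
tool_rot: [-0.089, 0.701, -0.102, 0.7]
ft_force: [-0.2, -0.4, -1.6]
grip_width: 0.0334
```

Run:
```python
from h import *
tool((.6159,.2687,.219))
```

```text
t 21.27 p [ 0.6113 -0.0321  0.2199] x [-0.004 -0.267 -0.964] z [ 1.    -0.018  0.   ] g 0.0334 F [-0.2 -0.4 -1.6]
shift [-79.4 290.1  -0.8]
```

Emit:
play_rows:
  rows: "0 0 0 2 0.5 0 0.9; 0 0 0 0 0 0 0.9; 0 0 0 0 0 0 0.9; 0 0 0 0 0 0 0.5; 0 0 0 0 0 0 0.5; 0 0 0 0 0 0 0.5; 0 0 0 0 0 0 0.5; 0 0 0 0 0 0 0.5"

```text
time: 21.93
position: [0.6111, -0.0321, 0.2173]
tool_rot: [-0.089, 0.702, -0.101, 0.7]
ft_force: [0.9, -0.6, 0.1]
grip_width: 0.0432
```

Run:
```python
from h import *
tool((.611,-.032,.222))
a=imaging.camera("scene");b=imaging.camera("side")
c=np.hstack([cv2.resize(a[120:280,240:400],(400,400),interpolation=cv2.INTER_CUBIC),cv2.resize(b[90:250,220:380],(400,400),interpolation=cv2.INTER_CUBIC)])
cv2.imwrite("pics/c8.png",c)
```

```text
t 21.93 p [ 0.6111 -0.0321  0.2173] x [-0.005 -0.267 -0.964] z [ 1.    -0.018 -0.   ] g 0.0432 F [ 0.9 -0.6  0.1]
shift [-4.6 -1.1 -0.1]
```

View pics/c8.png

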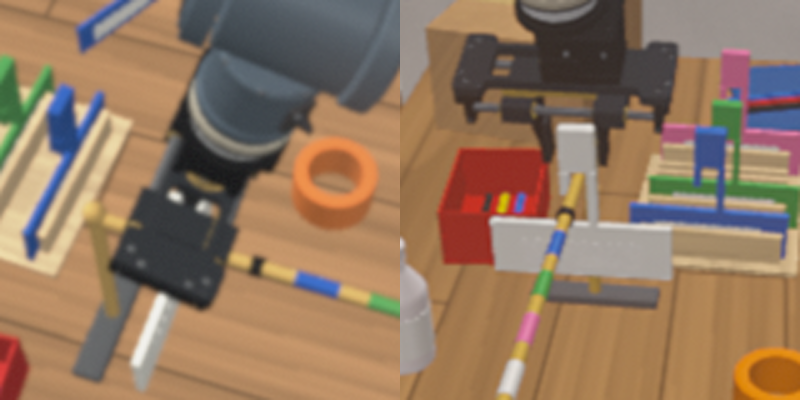

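Emit:
play_rows:
  rows: "0 0 0.09 0 0 0 0.5; 0 0 0.09 0 0 0 0.5; 0 0 0.09 0 0 0 0.5; 0 0 0 0 0 0 0.5; 0 0 0 0 0 0 0.5"
  squeeze: 10

```text
time: 22.45
position: [0.6112, -0.0335, 0.2176]
tool_rot: [0.007, 0.707, -0.008, 0.707]
ft_force: [-0.7, -0.2, 0.4]
grip_width: 0.0435
```

Emit:
play_rows:
  rows: "0 0 0 0 0 0 0.9; 0 0 0 0 0 0 0.9; 0 0 0 0 0 0 0.9; 0 0 0 0 0 0 0.9; 0 0 0 0 0 0 0.9; 0 0 0 0 0 0 0.9"

```text
time: 22.95
position: [0.6111, -0.0314, 0.2175]
tool_rot: [0.006, 0.707, -0.006, 0.707]
ft_force: [-0.0, 0.7, -0.2]
grip_width: 0.034
```

Run:
```python
from h import *
tool((.6162,.2687,.216))
```

```text
t 22.95 p [ 0.6111 -0.0314  0.2175] x [-0.001  0.    -1.   ] z [ 1.    -0.017 -0.001] g 0.034 F [-0.   0.7 -0.2]
shift [  1.5 300.2   0. ]
```

Slide slowly (20 mm/row), watching.

Emit:
play_rows:
  rows: "0 0 0 0 8 0 0.9; 0 0 0 0 16 0 0.9; 0 0 0 0 16 0 0.9; 0 0 0 0 16 0 0.9; 0 0 0 0 16 0 0.9; 0 0 0 0 16 0 0.9; 0 0 0 0 8 0 0.9; 0 0 0 0 0 0 0.9"

```text
time: 23.62
position: [0.6125, 0.066, 0.2175]
tool_rot: [0.006, 0.707, -0.005, 0.707]
ft_force: [-0.7, -0.5, -0.8]
grip_width: 0.0339
```

Emit:
play_rows:
  rows: "0 0 0 0 8 0 0.9; 0 0 0 0 16 0 0.9; 0 0 0 0 16 0 0.9; 0 0 0 0 16 0 0.9; 0 0 0 0 16 0 0.9; 0 0 0 0 16 0 0.9; 0 0 0 0 8 0 0.9; 0 0 0 0 0 0 0.9"

```text
time: 24.28
position: [0.6146, 0.1611, 0.2175]
tool_rot: [0.006, 0.707, -0.006, 0.707]
ft_force: [-0.8, 0.1, -1.1]
grip_width: 0.0339
```

Emit:
play_rows:
  rows: "0 0 0 0 8 0 0.9; 0 0 0 0 16 0 0.9; 0 0 0 0 16 0 0.9; 0 0 0 0 16 0 0.9; 0 0 0 0 16 0 0.9; 0 0 0 0 16 0 0.9; 0 0 0 0 8 0 0.9; 0 0 0 0 0 0 0.9"

```text
time: 24.95
position: [0.6161, 0.2584, 0.2175]
tool_rot: [0.006, 0.707, -0.005, 0.707]
ft_force: [1.3, -0.1, -1.1]
grip_width: 0.0338
```

```bash
cat >> h.py <<'E'
HS={"white":lambda H,S,V:(S<40)&(V>140),"blue":lambda H,S,V:(H>100)&(H<125)&(S>110)&(V>80),"green":lambda H,S,V:(H>45)&(H<80)&(S>80),"pink":lambda H,S,V:(H>160)&(H<177)&(S>70)&(V>90)}
def board(col,c):
    "c: expected board centre; estimate y of the hung board from the side view: lower edge, underside z=.08"
    im=imaging.camera("side");h=cv2.cvtColor(im,cv2.COLOR_BGR2HSV).astype(int);m=HS[col](h[...,0],h[...,1],h[...,2]).astype(np.uint8)
    u,v=proj("side",c).astype(int);k=np.zeros_like(m);k[max(0,v-45):v+45,max(0,u-55):u+55]=1
    _,l,st,_=cv2.connectedComponentsWithStats(m*k);j=1+st[1:,4].argmax();vv,uu=np.nonzero(l==j)
    lo=[(x,vv[uu==x].max()+.5) for x in range(uu.min()+4,uu.max()-3)]
    P=np.array([plane("side",q,.08) for q in lo]);xs=P[:,0]
    print(col,"px",st[j],"x %.4f..%.4f"%(plane("side",(uu.max(),np.median(vv)),.11)[0],plane("side",(uu.min(),np.median(vv)),.11)[0]),"edge y median %.4f (q10 %.4f q90 %.4f)"%(np.median(P[:,1]),*np.quantile(P[:,1],[.1,.9])))
E
python3 - <<'E'
from h import *
tool((.6162,.2687,.216))
p=readout.get_obs()["position"];board("white",(p[0],p[1],.11))
E
```

```text
t 24.95 p [0.6161 0.2584 0.2175] x [ 0.     0.001 -1.   ] z [ 1.    -0.015  0.   ] g 0.0338 F [ 1.3 -0.1 -1.1]
shift [ 1.5 10.3 -0.1]
white px [ 255  228   59   58 1589] x 0.5294..0.6444 edge y median 0.2522 (q10 0.2507 q90 0.2534)
```

Emit:
play_rows:
  rows: "0 0 0 0 8 0 0.9; 0 0 0 0 7 0 0.9; 0 0 0 0 0 0 0.9; 0 0 0 0 0 0 0.5; 0 0 0 0 0 0 0.5; 0 0 0 0 0 0 0.5; 0 0 0 0 0 0 0.5; 0 0 0 0 0 0 0.5"

```text
time: 25.67
position: [0.6168, 0.2705, 0.2178]
tool_rot: [0.007, 0.707, -0.007, 0.707]
ft_force: [-0.1, -0.1, 0.4]
grip_width: 0.0433
```

Emit:
play_rows:
  rows: "0 0 0 -10 0 0 0.4; 0 0 0 -20 0 0 0.4; 0 0 0 -30 0 0 0.4; 0 0 0 -30 0 -20 0.4; 0 0 0 0 0 -40 0.4; 0 0 0 0 0 -40 0.4; 0 0 0 0 0 -40 0.4; 0 0 0 0 0 0 0.4"

```text
time: 26.33
position: [0.4664, 0.2726, 0.3072]
tool_rot: [0.004, 0.711, -0.006, 0.703]
ft_force: [-0.9, -0.0, -0.9]
grip_width: 0.0523
```

```bash
cat >> h.py <<'E'
def block(col,c):
    "mask of the hanger's grip block in both views near c (block centre); print rects and triangulated centre"
    for n in("scene","side"):
        im=imaging.camera(n);h=cv2.cvtColor(im,cv2.COLOR_BGR2HSV).astype(int);m=HS[col](h[...,0],h[...,1],h[...,2]).astype(np.uint8)
        pts=np.array([proj(n,np.array(c)+d) for d in np.array(np.meshgrid([-.024,.024],[-.03,.03],[-.02,.03])).T.reshape(-1,3)])
        k=np.zeros_like(m);a,b=pts.min(0).astype(int),pts.max(0).astype(int)+1;k[a[1]:b[1],a[0]:b[0]]=1
        _,l,st,ce=cv2.connectedComponentsWithStats(m*k)
        if len(st)<2:print(n,"none");continue
        j=1+st[1:,4].argmax();vv,uu=np.nonzero(l==j)
        e=np.array([proj(n,np.array(c)+d) for d in np.array(np.meshgrid([-.017,.017],[-.007,.007],[-.0,.023])).T.reshape(-1,3)])
        mu=lambda z:plane(n,z,c[2]+.023)
        top=vv.min();ut=uu[vv<=top+1].mean()
        print(n,"n",len(uu),"bbox",uu.min(),uu.max(),vv.min(),vv.max(),"exp bbox",e.min(0).round(1),e.max(0).round(1))
E
python3 - <<'E'
from h import *
tool(None)
board("white",(.616,.2687,.11));block("white",(.616,.2687,.223))
E
```

```text
t 26.33 p [0.4664 0.2726 0.3072] x [-0.011 -0.002 -1.   ] z [ 1.    -0.015 -0.011] g 0.0523 F [-0.9 -0.  -0.9]
white px [ 253  231   60   59 1604] x 0.5298..0.6453 edge y median 0.2655 (q10 0.2070 q90 0.2666)
scene n 655 bbox 443 468 233 275 exp bbox [456.7 240.4] [470.5 264. ]
side n 597 bbox 252 273 218 252 exp bbox [251.3 218.6] [272.5 234.8]
```

Emit:
play_rows:
  rows: "0 0 0 0 -40 0.5 0.35; 0 0 0 0 -40 0.5 0.35; 0 0 0 0 -40 0.5 0.35; 0 0 0 0 -40 0.5 0.35; 0 0 0 0 -40 0.5 0.35; 0 0 0 0 -40 0.5 0.35; 0 0 0 0 -40 0.5 0.35; 0 0 0 0 -40 0.5 0.35"
  squeeze: 25

```text
time: 27.15
position: [0.4767, -0.0499, 0.3084]
tool_rot: [0.006, 0.706, -0.007, 0.708]
ft_force: [1.5, 0.1, 0.2]
grip_width: 0.0566
```

Emit:
play_rows:
  rows: "0 0 0 0 -40 0.5 0.35; 0 0 0 0 -40 0.5 0.35; 0 0 0 0 -40 0.5 0.35; 0 0 0 0 -40 0.5 0.35; 0 0 0 0 -40 0.5 0.35; 0 0 0 0 -40 0.5 0.35; 0 0 0 0 -40 0.5 0.35; 0 0 0 0 -40 0.5 0.35"

```text
time: 27.82
position: [0.4737, -0.371, 0.3081]
tool_rot: [0.006, 0.707, -0.008, 0.708]
ft_force: [1.0, -0.3, 0.5]
grip_width: 0.0567
```

Emit:
play_rows:
  rows: "0 0 0 0 -15 0 0.35; 0 0 0 20 0 0 0.35; 0 0 0 0 0 0 0.35; 0 0 0 0 0 0 0.35"

```text
time: 28.15
position: [0.4726, -0.3818, 0.2865]
tool_rot: [0.008, 0.708, -0.006, 0.706]
ft_force: [-0.2, 0.1, 0.1]
grip_width: 0.0567
```

Run:
```python
from h import *
tool((.475,-.3865,.134))
w=imaging.camera("wrist");h=cv2.cvtColor(w,cv2.COLOR_BGR2HSV).astype(int);cv2.imwrite("pics/w9.png",w)
for c in("pink","green","blue"):
    m=HS[c](h[...,0],h[...,1],h[...,2]).astype(np.uint8);m[255:]=0
    _,l,st,ce=cv2.connectedComponentsWithStats(m)
    for j in np.argsort(-st[1:,4])[:2]+1:print(c,st[j],ce[j].round(1))
i=imaging.camera_info("wrist");T=i["world_to_cam"];K=i["K"]
def pw(p):
    q=T[:3,:3]@np.array(p)+T[:3,3];r=np.linalg.norm(q[:2]);th=np.arctan2(r,q[2]);return (K[:2,2]+K[0,0]*th*q[:2]/r).round(1).tolist()
for n,g in dict(pink=(.475,-.3865),green=(.480,-.258),blue=(.489,-.1945)).items():
    print(n,"top corners",[pw((g[0]+a*.017,g[1]+b*.007,.172)) for a,b in((-1,-1),(1,-1),(1,1),(-1,1))],"board",[pw((g[0]+a*.09,g[1],.066)) for a in(-1,1)])
```

```text
t 28.15 p [ 0.4726 -0.3818  0.2865] x [-0.002  0.003 -1.   ] z [ 1.    -0.019 -0.002] g 0.0567 F [-0.2  0.1  0.1]
shift [152.5  -5.1   2.7]
pink [ 256  168  139   45 2118] [324.  187.1]
pink [489  69   1   6   6] [489.   71.5]
green [ 254   48  145   40 2110] [326.   70.9]
blue [ 265    0  145   47 2112] [338.5  24.6]
blue [276 232  43  23 790] [297.2 244.8]
pink top corners [[308.6, 211.0], [344.5, 210.4], [344.5, 196.1], [308.1, 196.8]] board [[256.2, 180.5], [395.7, 178.0]]
green top corners [[310.3, 71.5], [349.1, 71.0], [348.8, 55.7], [310.0, 56.2]] board [[255.1, 79.6], [401.0, 77.4]]
blue top corners [[319.3, 4.5], [357.5, 4.5], [357.0, -9.1], [319.1, -9.2]] board [[261.5, 30.3], [406.7, 29.5]]
```

Emit:
play_rows:
  rows: "0 0 0 10 -5 2.5 0.35; 0 0 0 35 0 0 0.35; 0 0 0 35 0 0 0.35; 0 0 0 35 0 0 0.35; 0 0 0 25 0 0 0.35; 0 0 0 12.5 0 0 0.35; 0 0 0 0 0 0 0.35; 0 0 0 0 0 0 0.35"

```text
time: 28.87
position: [0.4758, -0.3864, 0.135]
tool_rot: [0.006, 0.707, -0.006, 0.707]
ft_force: [-0.2, 0.2, 1.0]
grip_width: 0.0567
```

Emit:
play_rows:
  rows: "0 0 0 0 0 0 0.9; 0 0 0 0 0 0 0.9; 0 0 0 0 0 0 0.9; 0 0 0 0 0 0 0.9; 0 0 0 0 0 0 0.9; 0 0 0 0 0 0 0.9"

```text
time: 29.37
position: [0.4754, -0.3871, 0.1361]
tool_rot: [0.006, 0.707, -0.007, 0.707]
ft_force: [-1.1, -0.9, 4.9]
grip_width: 0.0341
```

Run:
```python
from h import *
p=readout.get_obs()["position"];tool((p[0],p[1],p[2]+.21));tool((.475,-.032,p[2]+.21))
```

```text
t 29.37 p [ 0.4754 -0.3871  0.1361] x [ 0.001 -0.001 -1.   ] z [ 1.    -0.018  0.001] g 0.0341 F [-1.1 -0.9  4.9]
shift [-2.1e+02 -2.0e-01  1.0e-01]
t 29.37 p [ 0.4754 -0.3871  0.1361] x [ 0.001 -0.001 -1.   ] z [ 1.    -0.018  0.001] g 0.0341 F [-1.1 -0.9  4.9]
shift [-210.4  354.8   -6.6]
```

Emit:
play_rows:
  rows: "0 0 0 -15 0 0 0.9; 0 0 0 -30 0 0 0.9; 0 0 0 -35 0 0 0.9; 0 0 0 -35 0 0 0.9; 0 0 0 -35 0 0 0.9; 0 0 0 -35 0 0 0.9; 0 0 0 -25 0 0 0.9; 0 0 0 0 0 0 0.9"

```text
time: 30.03
position: [0.4775, -0.389, 0.3519]
tool_rot: [0.003, 0.704, -0.01, 0.71]
ft_force: [-0.1, -0.8, -0.9]
grip_width: 0.0337
```

Emit:
play_rows:
  rows: "0 0 0 0 15 0 0.9; 0 0 0 0 30 0 0.9; 0 0 0 0 35 0 0.9; 0 0 0 0 35 0 0.9; 0 0 0 0 35 0 0.9; 0 0 0 0 35 0 0.9; 0 0 0 0 35 0 0.9; 0 0 0 0 35 0 0.9"

```text
time: 30.7
position: [0.478, -0.1286, 0.3427]
tool_rot: [0.008, 0.709, -0.005, 0.706]
ft_force: [0.3, 0.3, -1.0]
grip_width: 0.0339
```

Emit:
play_rows:
  rows: "0 0 0 0 35 -6 0.9; 0 0 0 0 35 0 0.9; 0 0 0 0 20 0 0.9; 0 0 0 0 10 0 0.9; 0 0 0 0 0 0 0.9; 0 0 0 0 0 0 0.9"

```text
time: 31.2
position: [0.4751, -0.0316, 0.3441]
tool_rot: [0.006, 0.708, -0.006, 0.706]
ft_force: [0.2, -0.6, -0.3]
grip_width: 0.0338
```

Run:
```python
from h import *
tool((.475,-.032,.246));tool((.611,-.032,.246))
```

```text
t 31.2 p [ 0.4751 -0.0316  0.3441] x [-0.002 -0.    -1.   ] z [ 1.    -0.017 -0.002] g 0.0338 F [ 0.2 -0.6 -0.3]
shift [98.1 -0.4  0.1]
t 31.2 p [ 0.4751 -0.0316  0.3441] x [-0.002 -0.    -1.   ] z [ 1.    -0.017 -0.002] g 0.0338 F [ 0.2 -0.6 -0.3]
shift [ 97.8   1.9 136.1]
```

Held. Lower 98, then forward 136, settle.

Emit:
play_rows:
  rows: "0 0 0 25 0 0 0.9; 0 0 0 33 0 0 0.9; 0 0 0 25 0 0 0.9; 0 0 0 15 0 0 0.9; 0 0 0 0 0 0 0.9; 0 0 0 0 0 0 0.9"

```text
time: 31.7
position: [0.4755, -0.0329, 0.2463]
tool_rot: [0.007, 0.708, -0.007, 0.706]
ft_force: [-0.7, 0.2, -0.3]
grip_width: 0.0339
```

Emit:
play_rows:
  rows: "0 0 0 0 0 25 0.9; 0 0 0 0 1 30 0.9; 0 0 0 0 1 30 0.9; 0 0 0 0 0 25 0.9; 0 0 0 0 0 16 0.9; 0 0 0 0 0 10 0.9; 0 0 0 0 0 0 0.9; 0 0 0 0 0 0 0.9"

```text
time: 32.37
position: [0.6128, -0.0329, 0.2481]
tool_rot: [0.006, 0.706, -0.007, 0.708]
ft_force: [-0.5, 0.2, -2.2]
grip_width: 0.0342
```

Run:
```python
from h import *
tool((.611,-.032,.246));tool((.611,-.032,.21))
```

```text
t 32.37 p [ 0.6128 -0.0329  0.2481] x [ 0.003 -0.001 -1.   ] z [ 1.    -0.019  0.003] g 0.0342 F [-0.5  0.2 -2.2]
shift [ 2.1  0.9 -1.8]
t 32.37 p [ 0.6128 -0.0329  0.2481] x [ 0.003 -0.001 -1.   ] z [ 1.    -0.019  0.003] g 0.0342 F [-0.5  0.2 -2.2]
shift [38.1  0.9 -1.9]
```

Emit:
play_rows:
  rows: "0 0 0 8 0 -1.2 0.9; 0 0 0 10 0 0 0.9; 0 0 0 10 0 0 0.9; 0 0 0 5 0 0 0.9; 0 0 0 3 0 0 0.9; 0 0 0 0 0 0 0.9; 0 0 0 0 0 0 0.9; 0 0 0 0 0 0 0.9"

```text
time: 33.03
position: [0.6107, -0.0321, 0.2111]
tool_rot: [0.006, 0.707, -0.006, 0.707]
ft_force: [0.0, 0.6, -1.7]
grip_width: 0.0338
```

Run:
```python
from h import *
tool((.6150,.2084,.211))
board("pink",(.611,-.032,.11));
```

```text
t 33.03 p [ 0.6107 -0.0321  0.2111] x [ 0.001 -0.    -1.   ] z [ 1.    -0.018  0.001] g 0.0338 F [ 0.   0.6 -1.7]
shift [ 1.000e-01  2.405e+02 -0.000e+00]
pink px [282 145  47  57 881] x 0.5251..0.6416 edge y median -0.0351 (q10 -0.0366 q90 -0.0333)
```

Emit:
play_rows:
  rows: "0 0 0 0.5 8 0 0.9; 0 0 0 0 20 0 0.9; 0 0 0 0 20 0 0.9; 0 0 0 0 20 0 0.9; 0 0 0 0 20 0 0.9; 0 0 0 0 20 0 0.9; 0 0 0 0 12 0 0.9; 0 0 0 0 0 0 0.9"

```text
time: 33.75
position: [0.6124, 0.0908, 0.2106]
tool_rot: [0.006, 0.707, -0.005, 0.707]
ft_force: [0.8, -0.2, -1.5]
grip_width: 0.0336
```

Emit:
play_rows:
  rows: "0 0 0 0 8 0 0.9; 0 0 0 0 20 0 0.9; 0 0 0 0 20 0 0.9; 0 0 0 0 20 0 0.9; 0 0 0 0 20 0 0.9; 0 0 0 0 20 0 0.9; 0 0 0 0 12 0 0.9; 0 0 0 0 0 0 0.9"

```text
time: 34.42
position: [0.6148, 0.2096, 0.2105]
tool_rot: [0.006, 0.707, -0.005, 0.707]
ft_force: [0.4, 0.3, -1.2]
grip_width: 0.0339
```

Emit:
play_rows:
  rows: "0 0 0 0 0 0 0.9; 0 0 0 0 0 0 0.9; 0 0 0 0 0 0 0.9"

```text
time: 34.67
position: [0.615, 0.2065, 0.2106]
tool_rot: [0.007, 0.707, -0.007, 0.707]
ft_force: [0.3, 0.4, -1.6]
grip_width: 0.0336
```

Run:
```python
from h import *
tool((.6150,.2084,.211))
```

```text
t 34.67 p [0.615  0.2065 0.2106] x [-0.    -0.001 -1.   ] z [ 1.    -0.019 -0.   ] g 0.0336 F [ 0.3  0.4 -1.6]
shift [-0.4  1.9  0. ]
```

Emit:
play_rows:
  rows: "0 0 0 0 1.5 0 0.9; 0 0 0 0.5 0 0 0.9; 0 0 0 0 0 0 0.4; 0 0 0 0 0 0 0.4; 0 0 0 0 0 0 0.4; 0 0 0 0 0 0 0.4; 0 0 0 0 0 0 0.4"

```text
time: 35.25
position: [0.6149, 0.2094, 0.2103]
tool_rot: [0.006, 0.707, -0.006, 0.707]
ft_force: [0.2, -0.0, -0.1]
grip_width: 0.0507
```

Emit:
play_rows:
  rows: "0 0 0 -10 0 0 0.35; 0 0 0 -25 0 0 0.35; 0 0 0 -30 0 0 0.35; 0 0 0 -25 0 0 0.35; 0 0 0 0 0 -38 0.35; 0 0 0 0 0 -38 0.35; 0 0 0 0 0 -38 0.35; 0 0 0 0 -10 -18 0.35"

```text
time: 35.92
position: [0.4778, 0.2029, 0.3009]
tool_rot: [0.006, 0.708, -0.005, 0.706]
ft_force: [-0.2, -1.1, -0.2]
grip_width: 0.0564
```

Emit:
play_rows:
  rows: "0 0 0 0 -38 0 0.35; 0 0 0 0 -38 0 0.35; 0 0 0 0 -38 0 0.35; 0 0 0 0 -38 0 0.35; 0 0 0 0 -38 0 0.35; 0 0 0 0 -38 0 0.35; 0 0 0 0 -38 0 0.35; 0 0 0 0 -38 0 0.35"

```text
time: 36.58
position: [0.4771, -0.104, 0.3012]
tool_rot: [0.006, 0.707, -0.007, 0.708]
ft_force: [0.9, 0.6, 0.7]
grip_width: 0.0566
```

Emit:
play_rows:
  rows: "0 0 0 0 -38 0 0.35; 0 0 0 0 -38 0 0.35; 0 0 0 0 -38 0 0.35; 0 0 0 0 -30 0 0.35; 0 0 0 0 0 0 0.35; 0 0 0 0 0 0 0.35"

```text
time: 37.08
position: [0.4746, -0.2478, 0.3006]
tool_rot: [0.007, 0.707, -0.008, 0.707]
ft_force: [0.4, 0.2, -0.3]
grip_width: 0.0568
```

```bash
cat >> h.py <<'E'
def chk(col,g):
    w=imaging.camera("wrist");h=cv2.cvtColor(w,cv2.COLOR_BGR2HSV).astype(int)
    m=HS[col](h[...,0],h[...,1],h[...,2]).astype(np.uint8);m[255:]=0
    _,l,st,ce=cv2.connectedComponentsWithStats(m)
    for j in np.argsort(-st[1:,4])[:2]+1:print(col,"bbox u",st[j][0],st[j][0]+st[j][2]-1,"v",st[j][1],st[j][1]+st[j][3]-1,st[j][4])
    i=imaging.camera_info("wrist");T=i["world_to_cam"];K=i["K"]
    def pw(p):
        q=T[:3,:3]@np.array(p)+T[:3,3];r=np.linalg.norm(q[:2]);th=np.arctan2(r,q[2]);return (K[:2,2]+K[0,0]*th*q[:2]/r)
    P=np.array([pw((g[0]+a*.017,g[1]+b*.007,.172)) for a in(-1,1) for b in(-1,1)]+[pw((g[0]+a*.09,g[1]+b*.004,.066)) for a in(-1,1) for b in(-1,1)])
    print("expected u %.0f %.0f v %.0f %.0f; block-top u %.0f %.0f v %.0f %.0f"%(P[:,0].min(),P[:,0].max(),P[:,1].min(),P[:,1].max(),P[:4,0].min(),P[:4,0].max(),P[:4,1].min(),P[:4,1].max()))
E
python3 - <<'E'
from h import *
tool((.479,-.258,.134));chk("green",(.479,-.258))
block("pink",(.615,.2084,.223))
E
```

```text
t 37.08 p [ 0.4746 -0.2478  0.3006] x [ 0.001 -0.    -1.   ] z [ 1.    -0.021  0.001] g 0.0568 F [ 0.4  0.2 -0.3]
shift [166.6 -10.1   4.5]
green bbox u 260 393 v 172 203 1627
expected u 260 395 v 178 213; block-top u 312 346 v 199 213
scene n 403 bbox 418 436 227 265 exp bbox [424.4 230.9] [437.8 254.2]
side n 403 bbox 260 279 199 230 exp bbox [258.9 199.4] [278.8 214.5]
```

Emit:
play_rows:
  rows: "0 0 0 20 -5 4.5 0.35; 0 0 0 35 0 0 0.35; 0 0 0 35 0 0 0.35; 0 0 0 35 0 0 0.35; 0 0 0 28 0 0 0.35; 0 0 0 13 0 0 0.35; 0 0 0 0 0 0 0.35; 0 0 0 0 0 0 0.35"

```text
time: 37.9
position: [0.4791, -0.2498, 0.134]
tool_rot: [0.006, 0.707, -0.005, 0.707]
ft_force: [-0.4, -1.0, -0.2]
grip_width: 0.0567
```

Emit:
play_rows:
  rows: "0 0 0 0 0 0 0.9; 0 0 0 0 0 0 0.9; 0 0 0 0 0 0 0.9; 0 0 0 0 0 0 0.9; 0 0 0 0 0 0 0.9; 0 0 0 0 0 0 0.9"

```text
time: 38.4
position: [0.4792, -0.2515, 0.135]
tool_rot: [0.006, 0.707, -0.007, 0.707]
ft_force: [-1.9, -0.0, 4.8]
grip_width: 0.034
```

Run:
```python
from h import *
tool((.475,-.032,.345));board("green",(.479,-.258,.04));
```

```text
t 38.4 p [ 0.4792 -0.2515  0.135 ] x [ 0.001 -0.001 -1.   ] z [ 1.    -0.018  0.001] g 0.034 F [-1.9 -0.   4.8]
shift [-210.2  219.3   -8. ]
green px [343 130  36  51 376] x 0.3978..0.4927 edge y median -0.2054 (q10 -0.2581 q90 -0.1967)
```

Emit:
play_rows:
  rows: "0 0 0 -15 0 0 0.9; 0 0 0 -30 0 0 0.9; 0 0 0 -35 0 0 0.9; 0 0 0 -35 0 0 0.9; 0 0 0 -35 0 0 0.9; 0 0 0 -35 0 0 0.9; 0 0 0 -25 0 0 0.9; 0 0 0 0 0 0 0.9"

```text
time: 39.12
position: [0.4816, -0.2532, 0.3502]
tool_rot: [0.004, 0.703, -0.009, 0.711]
ft_force: [1.1, -0.8, -1.7]
grip_width: 0.0341
```

Emit:
play_rows:
  rows: "0 0 0 0 15 -4 0.9; 0 0 0 0 30 -4 0.9; 0 0 0 0 35 0 0.9; 0 0 0 0 35 0 0.9; 0 0 0 0 35 0 0.9; 0 0 0 0 35 0 0.9; 0 0 0 0 24 0 0.9; 0 0 0 0 10 0 0.9"

```text
time: 39.78
position: [0.4723, -0.0278, 0.3418]
tool_rot: [0.006, 0.709, -0.004, 0.705]
ft_force: [1.1, 0.1, -1.4]
grip_width: 0.0338
```

Emit:
play_rows:
  rows: "0 0 0 25 0 0 0.9; 0 0 0 33 0 0 0.9; 0 0 0 25 0 0 0.9; 0 0 0 15 0 0 0.9; 0 0 0 0 0 0 0.9; 0 0 0 0 0 0 0.9"

```text
time: 40.28
position: [0.4736, -0.0319, 0.2446]
tool_rot: [0.007, 0.709, -0.006, 0.706]
ft_force: [0.3, 0.4, -0.4]
grip_width: 0.0338
```

Run:
```python
from h import *
tool((.611,-.032,.246));board("green",(.475,-.032,.15))
```

```text
t 40.28 p [ 0.4736 -0.0319  0.2446] x [-0.004  0.001 -1.   ] z [ 1.    -0.018 -0.004] g 0.0338 F [ 0.3  0.4 -0.4]
shift [ -2.    2.4 137.4]
green px [ 312  135   74   57 1150] x 0.3798..0.5710 edge y median -0.0985 (q10 -0.1017 q90 -0.0955)
```

Emit:
play_rows:
  rows: "0 0 0 -1 1 25 0.9; 0 0 0 0 1 30 0.9; 0 0 0 0 0 30 0.9; 0 0 0 0 0 26 0.9; 0 0 0 0 0 16 0.9; 0 0 0 0 0 10 0.9; 0 0 0 0 0 0 0.9; 0 0 0 0 0 0 0.9"

```text
time: 41.0
position: [0.6127, -0.0328, 0.2479]
tool_rot: [0.006, 0.706, -0.007, 0.708]
ft_force: [-1.0, -0.0, -1.4]
grip_width: 0.0338
```

Run:
```python
from h import *
tool((.611,-.032,.209))
```

```text
t 41.0 p [ 0.6127 -0.0328  0.2479] x [ 0.002 -0.    -1.   ] z [ 1.    -0.018  0.002] g 0.0338 F [-1.  -0.  -1.4]
shift [38.9  0.8 -1.8]
```

Emit:
play_rows:
  rows: "0 0 0 8 0 -1.2 0.9; 0 0 0 10 0 0 0.9; 0 0 0 10 0 0 0.9; 0 0 0 6 0 0 0.9; 0 0 0 3.5 0 0 0.9; 0 0 0 0 0 0 0.9; 0 0 0 0 0 0 0.9; 0 0 0 0 0 0 0.9"

```text
time: 41.67
position: [0.6107, -0.0326, 0.2095]
tool_rot: [0.006, 0.707, -0.006, 0.707]
ft_force: [-0.6, -0.2, -0.2]
grip_width: 0.0336
```

Run:
```python
from h import *
tool((.6140,.1475,.210));board("green",(.611,-.032,.11))
```

```text
t 41.67 p [ 0.6107 -0.0326  0.2095] x [-0.  0. -1.] z [ 1.    -0.018 -0.   ] g 0.0336 F [-0.6 -0.2 -0.2]
shift [-5.000e-01  1.801e+02  1.000e-01]
green px [283 145  46  55 719] x 0.5259..0.6406 edge y median -0.0452 (q10 -0.0474 q90 -0.0434)
```

Emit:
play_rows:
  rows: "0 0 0 0 8 0 0.9; 0 0 0 0 16 0 0.9; 0 0 0 0 18 0 0.9; 0 0 0 0 18 0 0.9; 0 0 0 0 18 0 0.9; 0 0 0 0 12 0 0.9; 0 0 0 0 0 0 0.9"

```text
time: 42.3
position: [0.6123, 0.0603, 0.2095]
tool_rot: [0.006, 0.707, -0.005, 0.707]
ft_force: [-0.6, 1.3, -0.5]
grip_width: 0.0337
```

Emit:
play_rows:
  rows: "0 0 0 0 8 0 0.9; 0 0 0 0 16 0 0.9; 0 0 0 0 18 0 0.9; 0 0 0 0 18 0 0.9; 0 0 0 0 18 0 0.9; 0 0 0 0 12 0 0.9; 0 0 0 0 0 0 0.9; 0 0 0 0 0 0 0.9"

```text
time: 42.97
position: [0.6141, 0.1474, 0.2095]
tool_rot: [0.006, 0.707, -0.006, 0.707]
ft_force: [-1.0, 0.9, -0.4]
grip_width: 0.0335
```

Emit:
play_rows:
  rows: "0 0 0 0 0 0 0.9; 0 0 0 0 0 0 0.9; 0 0 0 0 0 0 0.5; 0 0 0 0 0 0 0.5; 0 0 0 0 0 0 0.4; 0 0 0 0 0 0 0.4; 0 0 0 0 0 0 0.4"

```text
time: 43.55
position: [0.6141, 0.1471, 0.2097]
tool_rot: [0.006, 0.707, -0.006, 0.707]
ft_force: [-0.2, 0.3, 0.2]
grip_width: 0.0506
```

Run:
```python
from h import *
tool((.6140,.1475,.210));board("green",(.614,.1475,.11))
```

```text
t 43.55 p [0.6141 0.1471 0.2097] x [ 0. -0. -1.] z [ 1.    -0.018  0.   ] g 0.0506 F [-0.2  0.3  0.2]
shift [-0.3  0.4 -0.1]
green px [268 191  52  57 665] x 0.5298..0.6423 edge y median 0.0913 (q10 -0.0359 q90 0.1334)
```

Edge reading is polluted by occlusion; retreat and go to blue, then check.

Emit:
play_rows:
  rows: "0 0 0 -10 0 0 0.35; 0 0 0 -25 0 0 0.35; 0 0 0 -30 0 0 0.35; 0 0 0 -25 0 0 0.35; 0 0 0 0 0 -38 0.35; 0 0 0 0 0 -38 0.35; 0 0 0 0 0 -38 0.35; 0 0 0 0 -10 -8 0.35"

```text
time: 44.27
position: [0.4849, 0.141, 0.3]
tool_rot: [0.006, 0.709, -0.005, 0.705]
ft_force: [0.1, -0.0, -0.5]
grip_width: 0.0564
```

Emit:
play_rows:
  rows: "0 0 0 0 -38 0 0.35; 0 0 0 0 -38 0 0.35; 0 0 0 0 -38 0 0.35; 0 0 0 0 -38 0 0.35; 0 0 0 0 -38 0 0.35; 0 0 0 0 -38 0 0.35; 0 0 0 0 -38 0 0.35; 0 0 0 0 -38 0 0.35"

```text
time: 44.93
position: [0.4864, -0.1666, 0.3006]
tool_rot: [0.006, 0.707, -0.007, 0.708]
ft_force: [0.4, 0.4, 0.1]
grip_width: 0.0566
```

Emit:
play_rows:
  rows: "0 0 0 0 -20 0 0.35; 0 0 0 0 0 0 0.35; 0 0 0 0 0 0 0.35; 0 0 0 0 0 0 0.35"

```text
time: 45.27
position: [0.4859, -0.1838, 0.2999]
tool_rot: [0.007, 0.707, -0.006, 0.707]
ft_force: [-0.2, 0.4, 0.7]
grip_width: 0.0567
```

Run:
```python
from h import *
tool((.490,-.1945,.134));chk("blue",(.490,-.1945))
block("green",(.614,.1475,.223));block("pink",(.615,.2084,.223))
```

```text
t 45.27 p [ 0.4859 -0.1838  0.2999] x [-0.     0.001 -1.   ] z [ 1.    -0.018 -0.   ] g 0.0567 F [-0.2  0.4  0.7]
shift [165.9 -10.7   4.3]
blue bbox u 262 395 v 173 202 1504
blue bbox u 147 220 v 178 222 1007
expected u 260 395 v 178 213; block-top u 311 346 v 199 213
scene n 264 bbox 388 404 219 255 exp bbox [392.5 221.5] [405.6 244.6]
side n 326 bbox 268 285 182 211 exp bbox [265.8 182. ] [284.4 196.3]
scene n 403 bbox 418 436 227 265 exp bbox [424.4 230.9] [437.8 254.2]
side n 401 bbox 260 279 199 230 exp bbox [258.9 199.4] [278.8 214.5]
```

Emit:
play_rows:
  rows: "0 0 0 20 -5.7 5 0.35; 0 0 0 35 0 0 0.35; 0 0 0 35 0 0 0.35; 0 0 0 35 0 0 0.35; 0 0 0 28 0 0 0.35; 0 0 0 12.5 0 0 0.35; 0 0 0 0 0 0 0.35; 0 0 0 0 0 0 0.35"

```text
time: 46.18
position: [0.491, -0.1895, 0.1338]
tool_rot: [0.006, 0.707, -0.006, 0.707]
ft_force: [0.5, -1.3, 0.2]
grip_width: 0.0567
```

Emit:
play_rows:
  rows: "0 0 0 0 0 0 0.9; 0 0 0 0 0 0 0.9; 0 0 0 0 0 0 0.9; 0 0 0 0 0 0 0.9; 0 0 0 0 0 0 0.9; 0 0 0 0 0 0 0.9"

```text
time: 46.68
position: [0.4917, -0.1906, 0.135]
tool_rot: [0.006, 0.706, -0.007, 0.708]
ft_force: [0.7, -0.4, 4.1]
grip_width: 0.0334
```

Emit:
play_rows:
  rows: "0 0 0 -15 0 0 0.9; 0 0 0 -25 0 0 0.9; 0 0 0 -30 0 0 0.9; 0 0 0 -30 0 0 0.9; 0 0 0 -20 0 0 0.9; 0 0 0 -10 0 0 0.9; 0 0 0 0 0 0 0.9; 0 0 0 0 0 0 0.9"

```text
time: 47.35
position: [0.4904, -0.1899, 0.2636]
tool_rot: [0.007, 0.707, -0.006, 0.707]
ft_force: [-0.1, 0.3, -1.6]
grip_width: 0.0335
```

Run:
```python
from h import *
tool((.475,-.032,.266))
```

```text
t 47.35 p [ 0.4904 -0.1899  0.2636] x [-0.001  0.    -1.   ] z [ 1.    -0.018 -0.001] g 0.0335 F [-0.1  0.3 -1.6]
shift [ -2.3 157.6 -18.3]
```

Emit:
play_rows:
  rows: "0 0 0 0 0 -15 0.9; 0 0 0 0 15 -3 0.9; 0 0 0 0 30 0 0.9; 0 0 0 0 35 0 0.9; 0 0 0 0 35 0 0.9; 0 0 0 0 28 0 0.9; 0 0 0 0 14 0 0.9; 0 0 0 9 0 0 0.9"

```text
time: 48.02
position: [0.4749, -0.0292, 0.2545]
tool_rot: [0.006, 0.707, -0.004, 0.707]
ft_force: [0.6, 0.2, -1.5]
grip_width: 0.0338
```

Emit:
play_rows:
  rows: "0 0 0 9 0 0 0.9; 0 0 0 0 0 0 0.9; 0 0 0 0 0 0 0.9; 0 0 0 0 0 0 0.9"

```text
time: 48.35
position: [0.4757, -0.0337, 0.2455]
tool_rot: [0.007, 0.707, -0.007, 0.707]
ft_force: [0.0, 0.5, -1.4]
grip_width: 0.034
```

Run:
```python
from h import *
tool((.611,-.032,.245))
```

```text
t 48.35 p [ 0.4757 -0.0337  0.2455] x [-0.001  0.    -1.   ] z [ 1.    -0.02  -0.001] g 0.034 F [ 0.   0.5 -1.4]
shift [  0.4   4.4 135.2]
```

Emit:
play_rows:
  rows: "0 0 0 0 2 25 0.9; 0 0 0 0 1 30 0.9; 0 0 0 0 0 30 0.9; 0 0 0 0 0 25 0.9; 0 0 0 0 0 15 0.9; 0 0 0 0 0 10 0.9; 0 0 0 0 0 0 0.9; 0 0 0 0 0 0 0.9"

```text
time: 49.02
position: [0.6108, -0.0331, 0.2457]
tool_rot: [0.007, 0.707, -0.007, 0.707]
ft_force: [0.2, 0.1, -1.1]
grip_width: 0.0337
```

Emit:
play_rows:
  rows: "0 0 0 0 0 0 0.9; 0 0 0 0 0 0 0.9"

```text
time: 49.18
position: [0.6101, -0.0326, 0.2462]
tool_rot: [0.007, 0.707, -0.007, 0.707]
ft_force: [0.2, 0.0, -2.0]
grip_width: 0.0337
```

Run:
```python
from h import *
tool((.611,-.032,.2095))
```

```text
t 49.18 p [ 0.6101 -0.0326  0.2462] x [-0.  0. -1.] z [ 1.    -0.019 -0.   ] g 0.0337 F [ 0.2  0.  -2. ]
shift [36.7  0.6  0.9]
```

Emit:
play_rows:
  rows: "0 0 0 8 0 0.6 0.9; 0 0 0 10 0 0 0.9; 0 0 0 10 0 0 0.9; 0 0 0 6 0 0 0.9; 0 0 0 2.5 0 0 0.9; 0 0 0 0 0 0 0.9; 0 0 0 0 0 0 0.9; 0 0 0 0 0 0 0.9"

```text
time: 49.85
position: [0.611, -0.0322, 0.2094]
tool_rot: [0.006, 0.707, -0.006, 0.707]
ft_force: [-0.7, -0.3, 2.2]
grip_width: 0.0337
```

Run:
```python
from h import *
tool((.6129,.0873,.2095))
```

```text
t 49.85 p [ 0.611  -0.0322  0.2094] x [-0.001  0.    -1.   ] z [ 1.    -0.018 -0.001] g 0.0337 F [-0.7 -0.3  2.2]
shift [ -0.  119.5  -0.2]
```

In contact with the bar (2 N). Slide 119.5.

Emit:
play_rows:
  rows: "0 0 0 -0.5 8 0 0.9; 0 0 0 0 18 0 0.9; 0 0 0 0 20 0 0.9; 0 0 0 0 20 0 0.9; 0 0 0 0 20 0 0.9; 0 0 0 0 18 0 0.9; 0 0 0 0 10 0 0.9; 0 0 0 0 5 0 0.9"

```text
time: 50.52
position: [0.6135, 0.0886, 0.2097]
tool_rot: [0.006, 0.707, -0.006, 0.707]
ft_force: [-0.3, -0.9, -1.6]
grip_width: 0.0337
```

Emit:
play_rows:
  rows: "0 0 0 0 0 0 0.9; 0 0 0 0 0 0 0.9; 0 0 0 0 0 0 0.9; 0 0 0 0 0 0 0.5; 0 0 0 0 0 0 0.5; 0 0 0 0 0 0 0.4; 0 0 0 0 0 0 0.4; 0 0 0 0 0 0 0.4"

```text
time: 51.18
position: [0.6137, 0.0864, 0.2103]
tool_rot: [0.006, 0.707, -0.007, 0.707]
ft_force: [0.5, -0.1, -0.1]
grip_width: 0.0506
```

Emit:
play_rows:
  rows: "0 0 0 -10 0 0 0.35; 0 0 0 -25 0 0 0.35; 0 0 0 -30 0 0 0.35; 0 0 0 -35 0 0 0.35; 0 0 0 0 0 -38 0.35; 0 0 0 0 0 -38 0.35; 0 0 0 0 0 -38 0.35; 0 0 0 0 0 -20 0.35"

```text
time: 51.85
position: [0.475, 0.0895, 0.3108]
tool_rot: [0.006, 0.708, -0.006, 0.706]
ft_force: [-0.3, 0.5, 0.3]
grip_width: 0.0567
```

Emit:
play_rows:
  rows: "0 0 0 0 -30 0 0.35; 0 0 0 0 -38 0 0.35; 0 0 0 0 -38 0 0.35; 0 0 0 0 -38 0 0.35; 0 0 0 0 -38 0 0.35; 0 0 0 0 0 0 0.35; 0 0 0 0 0 0 0.35; 0 0 0 0 0 0 0.35"

```text
time: 52.52
position: [0.4762, -0.0927, 0.3106]
tool_rot: [0.007, 0.707, -0.006, 0.707]
ft_force: [0.9, 0.1, 1.1]
grip_width: 0.0567
```

Run:
```python
from h import *
tool(None)
for c,y in(("blue",.0873),("green",.1475),("pink",.2084),("white",.2687)):print(c);block(c,(.6113+.0183*y,y,.223))
cv2.imwrite("pics/f1.png",np.vstack([imaging.camera("scene")[100:400,100:600],imaging.camera("side")[90:390,140:640]]))
```

```text
t 52.52 p [ 0.4762 -0.0927  0.3106] x [ 0.     0.001 -1.   ] z [ 1.    -0.019  0.   ] g 0.0567 F [0.9 0.1 1.1]
blue
scene n 294 bbox 359 377 212 246 exp bbox [361.9 212.5] [374.6 235.2]
side n 250 bbox 273 288 167 194 exp bbox [271.9 166.6] [289.5 180.1]
green
scene n 267 bbox 388 404 219 255 exp bbox [392.5 221.5] [405.6 244.6]
side n 338 bbox 267 285 182 211 exp bbox [265.8 182. ] [284.4 196.3]
pink
scene n 403 bbox 418 436 227 265 exp bbox [424.4 231. ] [437.8 254.3]
side n 405 bbox 260 279 199 230 exp bbox [258.9 199.4] [278.7 214.5]
white
scene n 655 bbox 443 468 233 275 exp bbox [456.7 240.5] [470.5 264.1]
side n 697 bbox 244 274 215 252 exp bbox [251.2 218.6] [272.4 234.7]
```

View pics/f1.png

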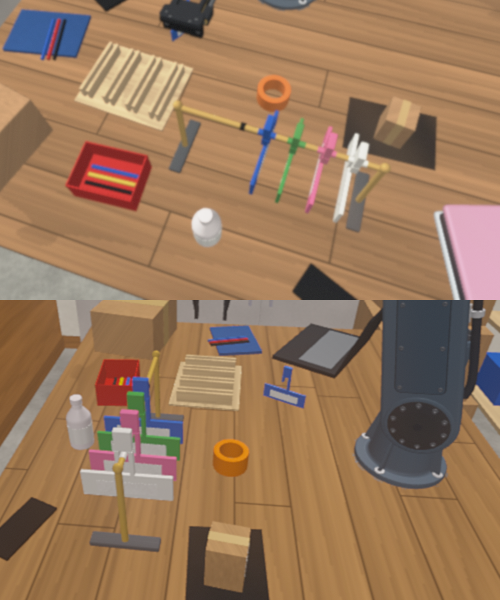

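```bash
python3 -c "
from rig import robot;print(robot.hand_in())"
```

```text
the job is handed in; nothing more can be done
None
```

The job is handed in at about 52 s of robot time. The one carton present stands on the outgoing mat, and the white, pink, green and blue hangers hang released on the bar. `hand_in` returned no verdict.

**What I did:** The carton went onto the mat first. I then hooked each hanger on at the loading end and slid it to its band, in the order white, pink, green, blue.

**What went wrong:** On the first try I carried the white hanger too low. It struck the green and blue hangers in the stand and fell flat on the table. I regripped it, let it swing upright as I lifted it, and hooked it on normally. The bump seems to have tipped the green and blue hangers about 5 mm to one side in their slots; both still came out cleanly.

**Last checks:**
- **Hangers:** all four hang upright and on their bands. Comparing the grip blocks in both views with where they should be, each is within about 2 to 5 mm of its band centre (limit 18 mm).
- **Carton:** it is standing near the middle of the mat and had not moved since I set it down.
- **Bystanders:** the tape, measured just after the hanger fell, had not shifted by more than a pixel or two. The basket and bottle look unmoved in the last pictures, though I did not measure them.
- **Robot:** the arm is clear of everything.
- **Disagreement:** the board-edge readings in the side view came out about 6 mm lower in y than the block readings, and some were spoiled by things hiding the edge. I relied on the block readings and the arm's position instead.

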